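# Put the punches and the file back in their trays

### The arm

A 7-joint arm with a two-finger parallel gripper is mounted at the origin on the work surface. World frame = base frame: x ahead of the robot, y to its left, z up, the work surface at z = 0. Lengths are in m, angles in degrees, forces in N, time in s.
With the tool pointing down it reaches from about 0.425 to 0.875 m from the base axis. Payload 4.7 kg.
Tool frame: the origin (TCP) lies between the finger pads; the fingertips stand 8 mm ahead of it and the grasp point (between the pads) lies 11 mm behind it; x points along the fingers, z is the direction in which the jaws open and shut, and the axes are right-handed (so a half turn about x gives the same grasp; the last joint's range is limited). The gripper opens to 87 mm and grips with 3 to 60 N. Pads are 19 mm wide; open, the fingers measure 117 mm over their backs; the gripper's body (75 mm by 190 mm) begins 51 mm behind the grasp point.
Start: joints at [-69.437, 18.392, -4.016, 83.108, 1.295, 78.541, -3.26], TCP at [0.22, 0.612, 0.231] pointing down, gripper open.
Joint ranges: [-163.93, 163.93], [-17.29, 119.83], [-79.2, 71.16], [3.27, 140.29], [-89.18, 269.18], [5.43, 117.66], [-154.24, 154.24]. Speed limits (degrees/s): [147.25, 147.25, 180, 180, 180, 180, 180].

### API

Orientations are given as [roll, pitch, yaw] about the fixed x, y, z axes, in that order (R = Rz(yaw) Ry(pitch) Rx(roll)).
In Python, from cell import telemetry, vision, sign_off gives the robot as it stands. The module is installed in compiled form; this text tells all that it offers.
- The arm moves only by the tool drive_tool, never from a script. Its arguments are lists of equal length, an entry for each row: "offset": the shift along the tool's x, y, z in m, a list of three; "angular": the turn, a rotation vector about the tool's x, y, z in rad, a list of three. A call has 1 to 10 rows; each row is the pose to reach, as a shift and turn from the pose measured when the call began, along the tool's axes at that moment; what a row does not reach only later rows make up. A row lasts 1/8 s, in which the tool goes at most 62.5 mm and 10.7 degrees, less where a joint would pass 70% of its speed; a pose out of reach is approached as far as the arm can. A call with a gripper value outside its range is refused whole. "fingers" is the closure, from -1 (fully open) to 1 (shut), set as the call begins (left out, the last holds). The fingers move at their own pace and stop on an object; "squeeze" is the grip in N (left out, the last holds). Time passes only in rows, so rows that repeat a pose let the fingers close. It gives the time, the measured TCP pose, the force and the opening at its end, in the units of the state.
- telemetry.get_obs(): the state, without advancing time (a new reading comes with each control period).
- vision.read_camera(name): name is "scene" or "top" or "wrist"; returns a dict with "pixels" (400x640x3 uint8, red, green, blue), "intrinsics" (3x3 intrinsics, pixels), "world_from_camera" (4x4, takes a point from camera to world coordinates); the wrist camera has in their place "T_tool_cam" (4x4, takes a point from camera to tool coordinates, whose origin is the TCP and whose axes are the tool frame's). Camera axes: x right, y up, looking along -z (the intrinsics and any distortion apply to the point x, -y, -z); pixel columns grow to the right and rows downward; lengths in m; the calibration is good to about 2 mm. A picture is of the moment at which its call begins: read the wrist's pose just before it. There is no depth.
- sign_off(): hands the job in, once; it reports no verdict.
The state is a dict: "time_s": time; "qpos": joint angles; "joint_velocities": joint speeds; "effort": joint torques, N m; "tool_pos": TCP position; "tool_rot": TCP orientation; "force": force on the tool from outside, world axes, zero at the start; "wrist_torque": the same for the moment, N m; "grip_width": finger opening in m.
Only numpy, scipy, OpenCV 4.12 (cv2) and the standard library are available. Lean on these libraries where they do the work, as an engineer would, in place of code of your own. Each camera call takes 0.05 s, during which the arm holds its last target.

### The job

Clear the front of the bench: put the two square stamps, the two ball-ended doming punches and the needle file into the wooden trays, each into the tray that already holds one of its kind. Lay every tool down gently (do not drop it), flat on the tray's felt, lengthwise in the tray and not on top of another tool. Leave the hammer and the marker pen where they lie.

Things in the scene. Friction and masses are not known exactly. Their poses are not given: they have to be found in the camera images.
- stamp_a_mid (a point): Square steel design stamp: a bar 12 x 12 mm, 95 mm long, its last 27 mm tapering to a 7 mm nose; 105 g, lying on the bench. One of two alike. This point is its middle: half-way along and half-way up (6 mm above what it lies on). x runs along the tool to the nose, z up. Grasp the bar across at this point.
- stamp_b_mid (a point): Square steel design stamp: a bar 12 x 12 mm, 95 mm long, its last 27 mm tapering to a 7 mm nose; 105 g, lying on the bench. One of two alike. This point is its middle: half-way along and half-way up (6 mm above what it lies on). x runs along the tool to the nose, z up. Grasp the bar across at this point.
- dome_a_mid (a point): Steel doming punch: octagonal shank 12 mm across flats ending in a ball 25 mm in diameter; 95 mm long in all, 130 g. One of two alike. Lies on ball and shank end, sloping 4.5 degrees. This point: on the shank's axis half-way along the tool, 10 mm above what it lies on. x runs to the ball (its centre 35 mm away, it begins at 23 mm), z up. Grasp the shank across at this point.
- dome_b_mid (a point): Steel doming punch: octagonal shank 12 mm across flats ending in a ball 25 mm in diameter; 95 mm long in all, 130 g. One of two alike. Lies on ball and shank end, sloping 4.5 degrees. This point: on the shank's axis half-way along the tool, 10 mm above what it lies on. x runs to the ball (its centre 35 mm away, it begins at 23 mm), z up. Grasp the shank across at this point.
- file_a_mid (a point): Needle file 150 mm long: black octagonal plastic handle 12 mm across flats, 70 mm long; thin steel blade 80 mm long; 30 g. Lies level on its handle, blade in the air. This point: on its axis half-way along the file, 5 mm ahead of the handle, 6 mm above what it lies on. x runs to the blade's tip, z up. It balances about 18 mm behind this point (-x): grasp the handle across there.
- stamp_tray: Tray for the square stamps. Fixed open wooden tray, grey felt; outside 142 x 192 mm, inside 130 x 180, rim 22 and floor 4 mm above the bench; the three are alike but for their contents. Origin: centre of its underside. y along its length, x across, away from the robot. A loose stamp already lies lengthwise by the far wall, within x = 30 to 65 mm; two more fit, e.g. at x = 3 and -34 mm.
- dome_tray: Tray for the doming punches. Fixed open wooden tray, grey felt; outside 142 x 192 mm, inside 130 x 180, rim 22 and floor 4 mm above the bench; the three are alike but for their contents. Origin: centre of its underside. y along its length, x across, away from the robot. A loose punch already lies lengthwise by the far wall, within x = 30 to 65 mm; two more fit, e.g. at x = 3 and -34 mm.
- file_tray: Tray for the needle file. Fixed open wooden tray, grey felt; outside 142 x 192 mm, inside 130 x 180, rim 22 and floor 4 mm above the bench; the three are alike but for their contents. Origin: centre of its underside. y along its length, x across, away from the robot. A loose file already lies lengthwise by the far wall, within x = 30 to 65 mm; a centred file has 15 mm spare at each end.
- hammer: Bystander: a ball-pein hammer lying to the right of the trays, 290 mm long, wooden handle, head at the +x end 95 mm across and 28 mm high. Origin: on the bench, about under its middle. Not to be moved.
- marker: Bystander: a black marker pen with a pink ring, 138 mm long, 15 mm thick, lying to the left of the work. Origin: on the bench under its middle, x along it. It belongs in none of the trays and is not to be moved.

How it is judged:
By the outcome, as a careful person would: the job done as asked, in the order asked, and still so for the second after the job is handed in, with the robot touching nothing.
It also fails if it takes over 128 s, if anything falls off the work surface, if the arm or the gripper's body presses on something with over 40 N, if the wrist force passes 120 N, or if a joint passes its speed limit or range.

## Working session

There is one attempt and no reset: what is moved stays moved. The work goes in short steps, Python scripts to look and compute and a tool call to move; the robot and the scene stay as the last step left them, time stands still between calls to the robot, and variables do not carry over. Pictures are saved under pics/ and viewed, and the job is handed in when it is done.

Besides the shell and the picture viewer there is one more tool, called after "Request:" by a JSON object that holds its "op" and its "data". drive_tool: Moves the arm, as the interface text tells. Its arguments: {"type":"object","properties":{"offset":{"type":"array"},"angular":{"type":"array"},"fingers":{"type":"number"},"squeeze":{"type":"number"}},"required":["offset","angular"]}

```bash
mkdir -p pics; ls
python3 - <<'E'
from cell import telemetry, vision
import cv2
o=telemetry.get_obs()
for k,v in o.items(): print(k,v)
for n in ["scene","top","wrist"]:
    r=vision.read_camera(n)
    cv2.imwrite(f"pics/{n}0.png",r["pixels"][:,:,::-1])
    for k,v in r.items():
        if k!="pixels": print(n,k,v)
E
```

```text
pics
time_s 0.0
qpos [-69.43966333  18.43889435  -4.01537386  83.175944     1.2942479
  78.54035159  -3.25982773]
joint_velocities [-0.04518031  0.06270301 -0.00701373 -0.09343386  0.0325553  -0.01557523
  0.11122444]
effort [ 2.11532688e-04 -4.91288924e+01 -4.03726939e-01 -3.12526703e+01
 -6.40363223e-02  4.37287556e-02  1.45186282e-04]
tool_pos [0.21953268 0.61122581 0.22945422]
tool_rot [-177.34034877   89.88989335 -107.09104017]
force [0.86108032 0.11351656 0.08103227]
wrist_torque [ 0.00897094 -0.02149755  0.05749266]
grip_width 0.08707744568008648
scene intrinsics [[516.47632064   0.         311.53228042]
 [  0.         516.47632064 208.30975615]
 [  0.           0.           1.        ]]
scene world_from_camera [[ 0.43316536 -0.60845123  0.66494727  1.49182925]
 [ 0.90130538  0.29572726 -0.31653436 -0.48033796]
 [-0.00404732  0.73643227  0.67649917  1.03690996]
 [ 0.          0.          0.          1.        ]]
top intrinsics [[472.33114868   0.         321.97133296]
 [  0.         472.33114868 199.35416737]
 [  0.           0.           1.        ]]
top world_from_camera [[ 0.00866603  0.99855238 -0.05308525  0.4453926 ]
 [-0.9999562   0.00846609 -0.00399025 -0.03863054]
 [-0.00353505  0.05311751  0.99858201  1.42287158]
 [ 0.          0.          0.          1.        ]]
wrist intrinsics [[332.85976719   0.         317.33086422]
 [  0.         332.85976719 198.83803929]
 [  0.           0.           1.        ]]
wrist T_tool_cam [[-8.87451653e-04  2.64691031e-01 -9.64332863e-01 -1.54953704e-01]
 [-2.40251828e-04  9.64333158e-01  2.64691333e-01  7.24312227e-02]
 [ 9.99999577e-01  4.66583494e-04 -7.92206551e-04 -4.42916862e-04]
 [ 0.00000000e+00  0.00000000e+00  0.00000000e+00  1.00000000e+00]]
```

View pics/top0.png

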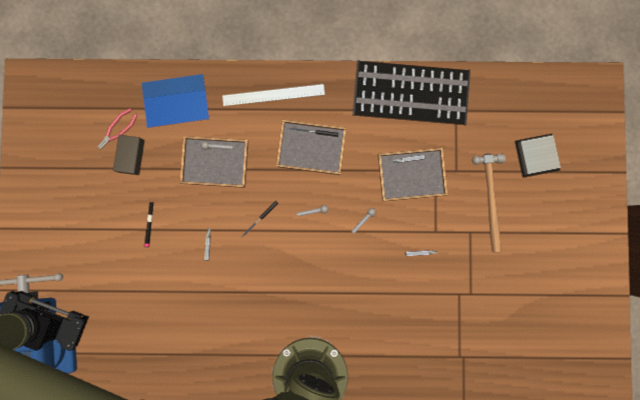

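View pics/scene0.png

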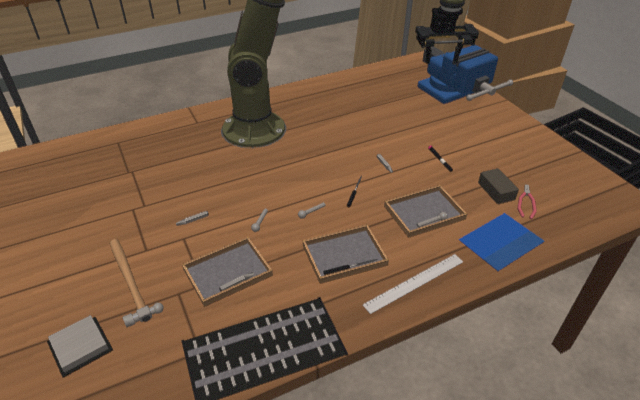

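View pics/wrist0.png

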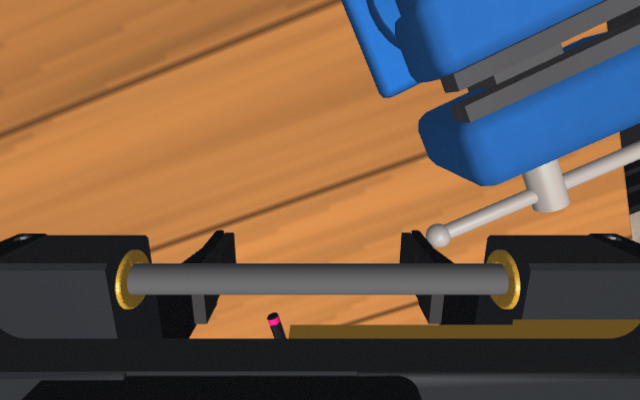

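```bash
cat > h.py <<'E'
import numpy as np, cv2
from cell import telemetry, vision
from scipy.spatial.transform import Rotation as R
def snap(name,tag):
    o=telemetry.get_obs(); r=vision.read_camera(name)
    img=r["pixels"][:,:,::-1].copy()
    cv2.imwrite(f"pics/{tag}.png",img)
    if name=="wrist":
        T=np.eye(4);T[:3,:3]=R.from_euler("xyz",o["tool_rot"],degrees=True).as_matrix();T[:3,3]=o["tool_pos"]
        W=T@r["T_tool_cam"]
    else: W=r["world_from_camera"]
    return img,r["intrinsics"],W,o
def cast(uv,K,W,z):
    uv=np.atleast_2d(np.asarray(uv,float))
    d=np.c_[(uv[:,0]-K[0,2])/K[0,0],-(uv[:,1]-K[1,2])/K[1,1],-np.ones(len(uv))]@W[:3,:3].T
    t=(z-W[2,3])/d[:,2]
    return W[:3,3]+d*t[:,None]
def proj(P,K,W):
    P=np.atleast_2d(P); c=(P-W[:3,3])@W[:3,:3]
    return np.c_[K[0,0]*c[:,0]/-c[:,2]+K[0,2], K[1,1]*-c[:,1]/-c[:,2]+K[1,2]]
def toolT(o):
    return R.from_euler("xyz",o["tool_rot"],degrees=True),np.array(o["tool_pos"])
E
python3 - <<'E'
from h import *
im,K,W,o=snap("top","top1")
c=im[110:275,80:540]
cv2.imwrite("pics/top1z.png",cv2.resize(c[:, :230],None,fx=3.4,fy=3.4,interpolation=cv2.INTER_CUBIC))
cv2.imwrite("pics/top1y.png",cv2.resize(c[:, 180:410],None,fx=3.4,fy=3.4,interpolation=cv2.INTER_CUBIC))
hsv=cv2.cvtColor(im,cv2.COLOR_BGR2HSV)
m=((hsv[...,1]<90)|(hsv[...,2]<70)).astype(np.uint8)
m[:195]=0;m[275:]=0
n,l,s,cc=cv2.connectedComponentsWithStats(m)
for i in range(1,n):
    if s[i,4]<20: continue
    ys,xs=np.where(l==i); P=cast(np.c_[xs,ys],K,W,0.006)[:,:2]
    rect=cv2.minAreaRect(P.astype(np.float32)*1000)
    print(s[i],rect)
    q=P-P.mean(0);w,v=np.linalg.eigh(q.T@q);a=v[:,1];t=q@a
    print("  ctr",(P.mean(0)+a*(t.max()+t.min())/2).round(4),"yaw",np.degrees(np.arctan2(a[1],a[0])).round(1),"len",np.ptp(t).round(4), "wid ends",[np.ptp((q@v[:,0])[abs(t-e)<.012]).round(4) for e in (t.min()+.012,t.max()-.012)], "skew",(-(t.max()+t.min())/2).round(4))
E
```

```text
[385 195  38   4  89] ((531.3741455078125, -277.730224609375), (9.026226997375488, 111.12952423095703), 0.4845021367073059)
  ctr [ 0.5338 -0.2776] yaw 93.1 len 0.1114 wid ends [np.float64(0.0011), np.float64(0.0097)] skew 0.0139
[627 195  13  80 917] ((424.1929931640625, -962.43603515625), (35.87748718261719, 236.3017120361328), 88.53504943847656)
  ctr [ 0.4241 -0.9646] yaw 179.4 len 0.2358 wid ends [np.float64(0.0362), np.float64(0.027)] skew -0.0043
[243 201  35  34 120] ((462.47314453125, 153.061767578125), (8.525934219360352, 137.349365234375), 45.65629196166992)
  ctr [0.4625 0.1531] yaw 135.5 len 0.1374 wid ends [np.float64(0.0086), np.float64(0.0043)] skew -0.0115
[145 202   8  41 160] ((448.0118103027344, 486.1630859375), (14.94700813293457, 120.54251098632812), 84.44131469726562)
  ctr [0.448  0.4856] yaw 175.3 len 0.1205 wid ends [np.float64(0.01), np.float64(0.0119)] skew 0.0025
[297 205  31  11 148] ((488.24658203125, -3.000743865966797), (21.96810531616211, 92.26925659179688), 7.615993499755859)
  ctr [ 0.4855 -0.0034] yaw 101.7 len 0.0929 wid ends [np.float64(0.0224), np.float64(0.0118)] skew -0.0054
[351 208  25  25 154] ((459.09283447265625, -155.72659301757812), (21.145565032958984, 95.4952392578125), 45.361270904541016)
  ctr [ 0.4583 -0.1565] yaw 137.1 len 0.0955 wid ends [np.float64(0.0214), np.float64(0.011)] skew -0.0055
[204 228   7  33 144] ((384.0445556640625, 309.8077087402344), (14.24237060546875, 95.68659973144531), 86.83129119873047)
  ctr [0.384  0.3099] yaw 176.7 len 0.0957 wid ends [np.float64(0.011), np.float64(0.0136)] skew 0.0033
[405 250  33   6 137] ((364.6122131347656, -329.9258117675781), (13.701994895935059, 95.67322540283203), 4.0686354637146)
  ctr [ 0.3646 -0.3299] yaw 93.7 len 0.0957 wid ends [np.float64(0.0097), np.float64(0.0128)] skew 0.0039
```

View pics/top1z.png

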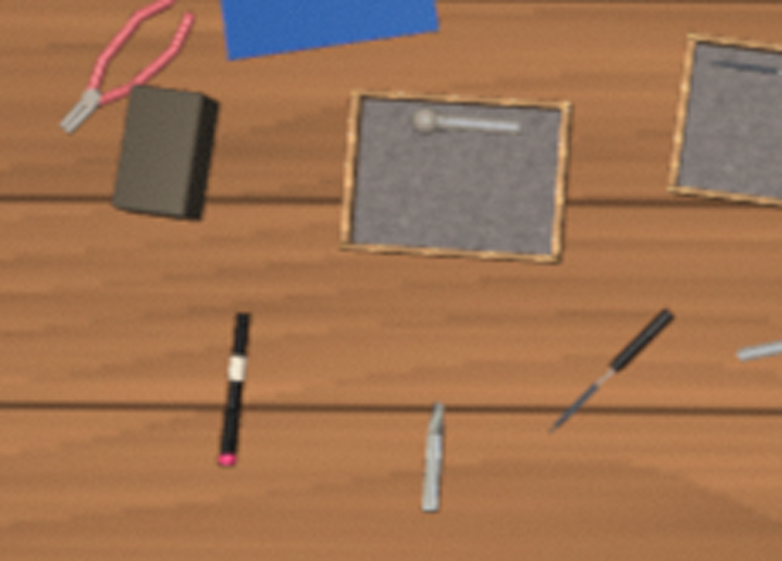

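View pics/top1y.png

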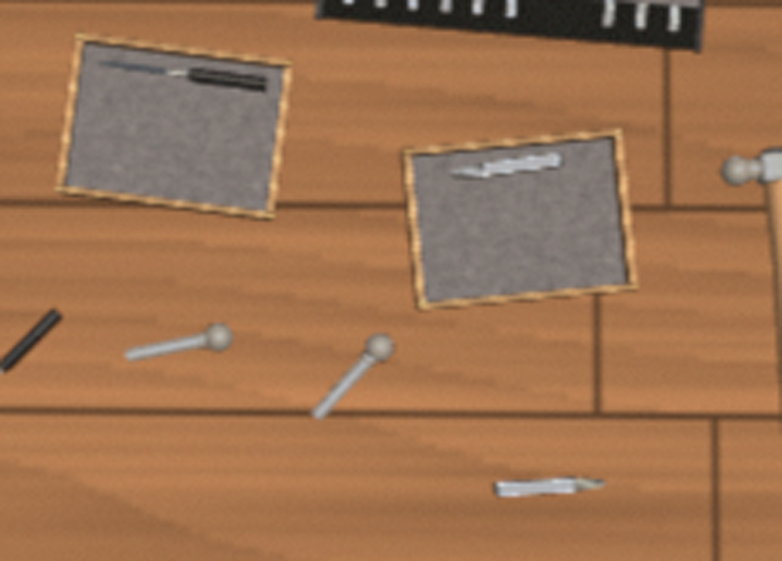

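```bash
cat > trays.py <<'E'
from h import *
im,K,W,o=snap("top","top2")
S=4
big=cv2.resize(im,None,fx=S,fy=S,interpolation=cv2.INTER_CUBIC)
hsv=cv2.cvtColor(big,cv2.COLOR_BGR2HSV)
m=((hsv[...,1]<75)).astype(np.uint8)
m=cv2.morphologyEx(m,cv2.MORPH_OPEN,np.ones((5,5)))
m=cv2.morphologyEx(m,cv2.MORPH_CLOSE,np.ones((61,61)))
cs,_=cv2.findContours(m,cv2.RETR_EXTERNAL,cv2.CHAIN_APPROX_NONE)
for name,c0 in dict(dome=(213,161),file=(311,147),stamp=(413,174)).items():
    c=[c for c in cs if cv2.pointPolygonTest(c,(c0[0]*S,c0[1]*S),False)>0][0]
    pts=(c[:,0,:]+.5)/S-.5
    P0=cast(pts,K,W,.022)[:,:2]
    rect=cv2.minAreaRect(P0.astype(np.float32)); ctr=np.array(rect[0])
    box=cv2.boxPoints(rect); e=box[1]-box[0] if np.linalg.norm(box[1]-box[0])>np.linalg.norm(box[2]-box[1]) else box[2]-box[1]
    ty=e/np.linalg.norm(e); ty=ty*np.sign(ty[1]); 
    lines=[]
    tx=np.array([ty[1],-ty[0]])
    cam=W[:2,3]-ctr
    q=P0-ctr; res={}
    for nm,nrm,half,al,ha in (("x+",tx,.065,ty,.09),("x-",-tx,.065,ty,.09),("y+",ty,.09,tx,.065),("y-",-ty,.09,tx,.065)):
        z=.022 if nrm@cam>0 else .004
        Pz=cast(pts,K,W,z)[:,:2]
        sel=(abs(q@nrm-half)<.012)&(abs(q@al)<ha*.75)
        vx,vy,px,py=cv2.fitLine(Pz[sel].astype(np.float32),cv2.DIST_HUBER,0,.01,.01).ravel()
        d=np.array([vx,vy]); d*=np.sign(d@al)
        res[nm]=(np.degrees(np.arctan2(d[1],d[0])),np.array([px,py]),sel.sum())
    yaws=[res["x+"][0]-90,res["x-"][0]-90,res["y+"][0],res["y-"][0]]
    yaw=np.mean(yaws);X=np.array([np.cos(np.radians(yaw)),np.sin(np.radians(yaw))]);Y=np.array([-X[1],X[0]])
    xp,xm=res["x+"][1]@X,res["x-"][1]@X; yp,ym=res["y+"][1]@Y,res["y-"][1]@Y
    print(name,"ctr",((xp+xm)/2*X+(yp+ym)/2*Y).round(4),"yaw",round(yaw,2),np.round(yaws,1),"size",round(xp-xm,4),round(yp-ym,4),"area rect",rect)
E
python3 trays.py
```

```text
dome ctr [0.6324 0.2935] yaw -3.0 [-3. -3. -3. -3.] size 0.1299 0.1797 area rect ((0.6308135986328125, 0.29082876443862915), (0.175368532538414, 0.12819470465183258), 87.00397491455078)
file ctr [0.6789 0.002 ] yaw -6.82 [-6.8 -6.8 -6.8 -6.9] size 0.1302 0.1785 area rect ((0.6770927906036377, 0.0012036263942718506), (0.17824357748031616, 0.12830495834350586), 83.35916900634766)
stamp ctr [ 0.5988 -0.3029] yaw 5.74 [5.8 5.7 5.8 5.7] size 0.1297 0.1798 area rect ((0.5973148345947266, -0.3002151846885681), (0.12909726798534393, 0.17739591002464294), 5.6936140060424805)
```

```bash
cat > go.py <<'E'
import sys
from h import *
def plan(xyz,jaw,n):
    """TCP target, jaw = world heading of tool z (mod 180 chosen nearest)."""
    o=telemetry.get_obs(); Rt,p=toolT(o); M=Rt.as_matrix()
    best=None
    for j in (jaw,jaw+180):
        a=np.radians(j); z=np.array([np.cos(a),np.sin(a),0]);x=np.array([0,0,-1.]);T=np.c_[x,np.cross(z,x),z]
        rv=(Rt.inv()*R.from_matrix(T)).as_rotvec()
        print("jaw opt",j%360,"rotvec",rv.round(3),"deg",round(np.degrees(np.linalg.norm(rv)),1))
        if best is None or np.linalg.norm(rv)<np.linalg.norm(best): best=rv
    off=M.T@(np.array(xyz)-p)
    print("pos",p.round(4),"x",M[:,0].round(3),"jawdir",np.degrees(np.arctan2(M[1,2],M[0,2])).round(1),"q7",o["qpos"][6].round(1),"q1",o["qpos"][0].round(1),"t",round(o["time_s"],2),"w",round(o["grip_width"],4),"F",np.round(o["force"],1))
    print("offset",off.round(4),"dist",np.linalg.norm(off).round(3))
    f=np.array([(1-np.cos(np.pi*(i+1)/n))/2 for i in range(n)])
    if n>1:
        print([[round(float(v),3) for v in off*k] for k in f]); print([[round(float(v),3) for v in best*k] for k in f])
a=[float(v) for v in sys.argv[1:]]
plan(a[:3],a[3],int(a[4]) if len(a)>4 else 1)
E
python3 go.py 0.384 0.310 0.20 86.7 10
```

```text
jaw opt 86.7 rotvec [-0.287 -0.001 -0.   ] deg 16.5
jaw opt 266.7 rotvec [ 2.854e+00 -0.000e+00  1.000e-03] deg 163.5
pos [0.2196 0.6115 0.23  ] x [-0.    -0.001 -1.   ] jawdir 70.2 q7 -3.3 q1 -69.4 t 0.25 w 0.0873 F [-0.1  0.1 -1.1]
offset [ 0.0302 -0.2566 -0.2282] dist 0.345
[[0.001, -0.006, -0.006], [0.003, -0.025, -0.022], [0.006, -0.053, -0.047], [0.01, -0.089, -0.079], [0.015, -0.128, -0.114], [0.02, -0.168, -0.149], [0.024, -0.204, -0.181], [0.027, -0.232, -0.206], [0.03, -0.25, -0.223], [0.03, -0.257, -0.228]]
[[-0.007, -0.0, -0.0], [-0.027, -0.0, -0.0], [-0.059, -0.0, -0.0], [-0.099, -0.0, -0.0], [-0.144, -0.0, -0.0], [-0.188, -0.001, -0.0], [-0.228, -0.001, -0.0], [-0.26, -0.001, -0.0], [-0.28, -0.001, -0.0], [-0.287, -0.001, -0.0]]
```

Request:
{"op": "drive_tool", "data": {"offset": [[0.001, -0.006, -0.006], [0.003, -0.025, -0.022], [0.006, -0.053, -0.047], [0.01, -0.089, -0.079], [0.015, -0.128, -0.114], [0.02, -0.168, -0.149], [0.024, -0.204, -0.181], [0.027, -0.232, -0.206], [0.03, -0.25, -0.223], [0.03, -0.257, -0.228]], "angular": [[-0.007, 0, 0], [-0.027, 0, 0], [-0.059, 0, 0], [-0.099, 0, 0], [-0.144, 0, 0], [-0.188, 0, 0], [-0.228, 0, 0], [-0.26, 0, 0], [-0.28, 0, 0], [-0.287, 0, 0]]}}

```text
time_s: 1.5
tool_pos: [0.3852, 0.308, 0.2002]
tool_rot: [167.5, 89.9, -106.0]
force: [-0.1, 1.1, -1.4]
grip_width: 0.087
```

```bash
cat > look.py <<'E'
import sys
from h import *
# look.py tag x y z yaw mode : measure steel blob near expected point on plane z
tag=sys.argv[1]; ex=np.array([float(v) for v in sys.argv[2:4]]); z=float(sys.argv[4])
smax=int(sys.argv[5]) if len(sys.argv)>5 else 90
im,K,W,o=snap("wrist",tag)
hsv=cv2.cvtColor(im,cv2.COLOR_BGR2HSV)
m=((hsv[...,1]<smax)|(hsv[...,2]<60)).astype(np.uint8)
n,l,s,c=cv2.connectedComponentsWithStats(m)
u=proj([ex[0],ex[1],z],K,W)[0]; print("expected px",u.round(0))
for i in range(1,n):
    if s[i,4]<60: continue
    ys,xs=np.where(l==i); P=cast(np.c_[xs,ys],K,W,z)[:,:2]
    if np.min(np.linalg.norm(P-ex,axis=1))>.04 : continue
    q=P-P.mean(0);w,v=np.linalg.eigh(q.T@q);a=v[:,1];t=q@a;b=q@v[:,0]
    if np.ptp(t)>.25: print("big",s[i]);continue
    lo=[b[abs(t-k)<.003] for k in np.linspace(t.min()+.01,t.max()-.01,7)]
    print(s[i],"rectctr",(P.mean(0)+a*(t.max()+t.min())/2+v[:,0]*(b.max()+b.min())/2).round(4),"yaw",np.degrees(np.arctan2(a[1],a[0])).round(1),"len",np.ptp(t).round(4),"widths mm",[round(np.ptp(x)*1e3,1) if len(x) else 0 for x in lo],"mids",[round((x.max()+x.min())*500,1) if len(x) else 0 for x in lo],"a",a.round(2))
    rc=cv2.minAreaRect(P.astype(np.float32)*1000); print("   mar",np.round(rc[0],1),np.round(rc[1],1),round(rc[2],1))
E
python3 look.py w1 0.384 0.310 0.009; python3 go.py .384 .31 .2 86.7
```

```text
expected px [319. 177.]
[314 132  12  89 960] rectctr [0.3844 0.3099] yaw 177.0 len 0.095 widths mm [np.float64(7.7), np.float64(10.8), np.float64(11.8), np.float64(11.7), np.float64(11.6), np.float64(11.5), np.float64(10.3)] mids [np.float64(0.2), np.float64(-0.4), np.float64(0.1), np.float64(-0.0), np.float64(-0.1), np.float64(-0.2), np.float64(0.2)] a [-1.    0.05]
   mar [384.4 309.9] [11.8 95. ] 86.9
jaw opt 86.7 rotvec [-0.003 -0.001  0.   ] deg 0.2
jaw opt 266.7 rotvec [3.139e+00 0.000e+00 2.000e-03] deg 179.8
pos [0.3855 0.3082 0.2004] x [ 0.    -0.001 -1.   ] jawdir 86.5 q7 44.8 q1 -48.8 t 1.55 w 0.0871 F [ 0.4 -0.5 -0.7]
offset [0.0004 0.0016 0.0017] dist 0.002
```

View pics/w1.png

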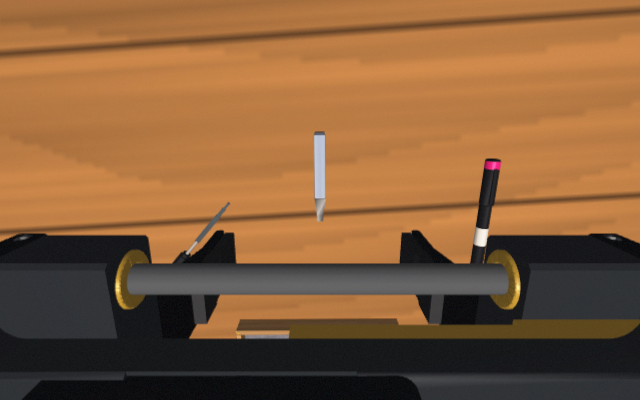

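Request:
{"op": "drive_tool", "data": {"offset": [[0.02, 0.001, 0.002], [0.05, 0.001, 0.002], [0.09, 0.001, 0.002], [0.13, 0.001, 0.002], [0.155, 0.001, 0.002], [0.168, 0.001, 0.002], [0.17, 0.001, 0.002], [0.17, 0.001, 0.002]], "angular": [[0, 0, 0], [0, 0, 0], [0, 0, 0], [0, 0, 0], [0, 0, 0], [0, 0, 0], [0, 0, 0], [0, 0, 0]]}}

```text
time_s: 2.55
tool_pos: [0.3852, 0.3109, 0.0313]
tool_rot: [-74.4, 89.9, 12.1]
force: [-0.9, -0.3, 0.8]
grip_width: 0.087
```

```bash
python3 go.py .3844 .3099 .012 87
```

```text
jaw opt 87.0 rotvec [-0.008  0.     0.001] deg 0.4
jaw opt 267.0 rotvec [ 3.134e+00  2.000e-03 -1.000e-03] deg 179.6
pos [0.3852 0.3109 0.0313] x [ 0.001  0.    -1.   ] jawdir 86.6 q7 46.0 q1 -48.4 t 2.55 w 0.087 F [-0.9 -0.3  0.8]
offset [ 0.0193  0.0007 -0.0011] dist 0.019
```

Request:
{"op": "drive_tool", "data": {"offset": [[0.006, 0.001, -0.001], [0.012, 0.001, -0.001], [0.018, 0.001, -0.001], [0.018, 0.001, -0.001], [0.018, 0.001, -0.001]], "angular": [[-0.008, 0, 0], [-0.008, 0, 0], [-0.008, 0, 0], [-0.008, 0, 0], [-0.008, 0, 0]]}}

```text
time_s: 3.18
tool_pos: [0.3841, 0.31, 0.0132]
tool_rot: [-79.3, 89.9, 7.7]
force: [0.1, -0.1, 0.2]
grip_width: 0.087
```

Request:
{"op": "drive_tool", "data": {"offset": [[0, 0, 0], [0, 0, 0], [0, 0, 0], [0, 0, 0], [0, 0, 0], [0, 0, 0]], "angular": [[0, 0, 0], [0, 0, 0], [0, 0, 0], [0, 0, 0], [0, 0, 0], [0, 0, 0]], "fingers": 1, "squeeze": 30}}

```text
time_s: 3.92
tool_pos: [0.3842, 0.31, 0.0133]
tool_rot: [-78.6, 89.9, 8.5]
force: [-0.2, 0.6, -0.5]
grip_width: 0.0351
```

Request:
{"op": "drive_tool", "data": {"offset": [[0, 0, 0], [0, 0, 0], [0, 0, 0], [0, 0, 0], [0, 0, 0]], "angular": [[0, 0, 0], [0, 0, 0], [0, 0, 0], [0, 0, 0], [0, 0, 0]]}}

```text
time_s: 4.55
tool_pos: [0.3842, 0.31, 0.0133]
tool_rot: [-78.7, 89.9, 8.3]
force: [0.7, -0.0, -0.0]
grip_width: 0.0112
```

```bash
python3 go.py .3844 .3099 .1 87; python3 look.py w2 0.384 0.310 0.009
```

```text
jaw opt 87.0 rotvec [0.    0.    0.001] deg 0.1
jaw opt 267.0 rotvec [-3.141e+00 -2.000e-03  0.000e+00] deg 180.0
pos [0.3842 0.31   0.0133] x [ 0.001  0.    -1.   ] jawdir 87.0 q7 46.6 q1 -48.3 t 4.55 w 0.0112 F [ 0.7 -0.  -0. ]
offset [-0.0867 -0.0003 -0.    ] dist 0.087
expected px [318. 252.]
big [    0   160   640   240 86652]
```

View pics/w2.png

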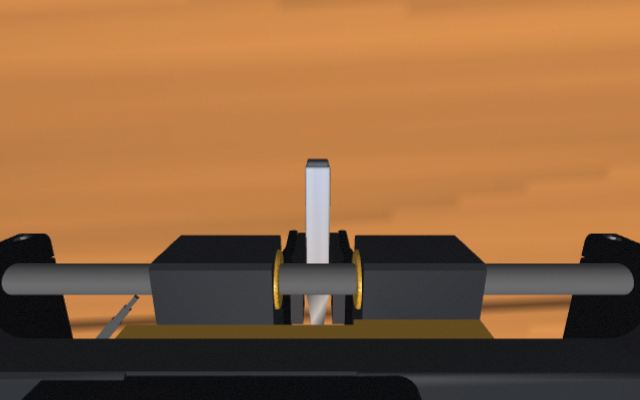

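```bash
cat > tgt.py <<'E'
import numpy as np
TR=dict(dome=((.6324,.2935),-3.0),file=((.6789,.002),-6.82),stamp=((.5988,-.3029),5.74))
def w(n,x,y):
    c,a=TR[n];a=np.radians(a);return np.array(c)+[x*np.cos(a)-y*np.sin(a),x*np.sin(a)+y*np.cos(a)]
if __name__=="__main__":
    for n in TR:
        for x in (2,-34,0): print(n,x,w(n,x/1e3,0).round(4),"jaw",TR[n][1])
E
python3 tgt.py
```

```text
dome 2 [0.6344 0.2934] jaw -3.0
dome -34 [0.5984 0.2953] jaw -3.0
dome 0 [0.6324 0.2935] jaw -3.0
file 2 [0.6809 0.0018] jaw -6.82
file -34 [0.6451 0.006 ] jaw -6.82
file 0 [0.6789 0.002 ] jaw -6.82
stamp 2 [ 0.6008 -0.3027] jaw 5.74
stamp -34 [ 0.565  -0.3063] jaw 5.74
stamp 0 [ 0.5988 -0.3029] jaw 5.74
```

Request:
{"op": "drive_tool", "data": {"offset": [[-0.004, 0, 0], [-0.015, 0, 0], [-0.035, 0, 0], [-0.06, 0, 0], [-0.08, 0, 0], [-0.092, 0, 0], [-0.095, 0, 0]], "angular": [[0, 0, 0], [0, 0, 0], [0, 0, 0], [0, 0, 0], [0, 0, 0], [0, 0, 0], [0, 0, 0]]}}

```text
time_s: 5.48
tool_pos: [0.3844, 0.3103, 0.1092]
tool_rot: [-58.4, 89.8, 28.7]
force: [-0.2, -0.4, -0.3]
grip_width: 0.0116
```

```bash
python3 go.py .50 .01 .11 47 10
```

```text
jaw opt 47.0 rotvec [0.699 0.002 0.002] deg 40.0
jaw opt 227.0 rotvec [-2.443e+00 -2.000e-03  3.000e-03] deg 140.0
pos [0.3844 0.3103 0.1092] x [ 0.002  0.001 -1.   ] jawdir 87.0 q7 45.6 q1 -48.7 t 5.47 w 0.0116 F [-0.2 -0.4 -0.3]
offset [-0.0009 -0.131  -0.2939] dist 0.322
[[-0.0, -0.003, -0.007], [-0.0, -0.013, -0.028], [-0.0, -0.027, -0.061], [-0.0, -0.045, -0.102], [-0.0, -0.066, -0.147], [-0.001, -0.086, -0.192], [-0.001, -0.104, -0.233], [-0.001, -0.119, -0.266], [-0.001, -0.128, -0.287], [-0.001, -0.131, -0.294]]
[[0.017, 0.0, 0.0], [0.067, 0.0, 0.0], [0.144, 0.0, 0.0], [0.241, 0.001, 0.001], [0.349, 0.001, 0.001], [0.457, 0.001, 0.001], [0.555, 0.002, 0.001], [0.632, 0.002, 0.002], [0.681, 0.002, 0.002], [0.699, 0.002, 0.002]]
```

Request:
{"op": "drive_tool", "data": {"offset": [[0, -0.003, -0.007], [0, -0.013, -0.028], [0, -0.027, -0.061], [0, -0.045, -0.102], [0, -0.066, -0.147], [-0.001, -0.086, -0.192], [-0.001, -0.104, -0.233], [-0.001, -0.119, -0.266], [-0.001, -0.128, -0.287], [-0.001, -0.131, -0.294]], "angular": [[0.017, 0, 0], [0.067, 0, 0], [0.144, 0, 0], [0.241, 0.001, 0.001], [0.349, 0.001, 0.001], [0.457, 0.001, 0.001], [0.555, 0.002, 0.001], [0.632, 0.002, 0.002], [0.681, 0.002, 0.002], [0.699, 0.002, 0.002]]}}

```text
time_s: 6.72
tool_pos: [0.4998, 0.0075, 0.1099]
tool_rot: [131.8, 90.0, 178.5]
force: [-0.9, -0.1, -0.8]
grip_width: 0.0114
```

```bash
python3 go.py .6008 -.3027 .11 5.74 10
```

```text
jaw opt 5.74 rotvec [ 0.715 -0.001 -0.   ] deg 41.0
jaw opt 185.74 rotvec [-2.427e+00  0.000e+00 -1.000e-03] deg 139.0
pos [0.4998 0.0075 0.1099] x [-0.001  0.    -1.   ] jawdir 46.7 q7 45.5 q1 -28.7 t 6.72 w 0.0114 F [-0.9 -0.1 -0.8]
offset [-2.000e-04 -2.863e-01 -1.564e-01] dist 0.326
[[-0.0, -0.007, -0.004], [-0.0, -0.027, -0.015], [-0.0, -0.059, -0.032], [-0.0, -0.099, -0.054], [-0.0, -0.143, -0.078], [-0.0, -0.187, -0.102], [-0.0, -0.227, -0.124], [-0.0, -0.259, -0.141], [-0.0, -0.279, -0.153], [-0.0, -0.286, -0.156]]
[[0.017, -0.0, -0.0], [0.068, -0.0, -0.0], [0.147, -0.0, -0.0], [0.247, -0.0, -0.0], [0.357, -0.0, -0.0], [0.468, -0.0, -0.0], [0.567, -0.001, -0.0], [0.646, -0.001, -0.0], [0.697, -0.001, -0.0], [0.715, -0.001, -0.0]]
```

Request:
{"op": "drive_tool", "data": {"offset": [[0, -0.007, -0.004], [0, -0.027, -0.015], [0, -0.059, -0.032], [0, -0.099, -0.054], [0, -0.143, -0.078], [0, -0.187, -0.102], [0, -0.227, -0.124], [0, -0.259, -0.141], [0, -0.279, -0.153], [0, -0.286, -0.156]], "angular": [[0.017, 0, 0], [0.068, 0, 0], [0.147, 0, 0], [0.247, 0, 0], [0.357, 0, 0], [0.468, 0, 0], [0.567, -0.001, 0], [0.646, -0.001, 0], [0.697, -0.001, 0], [0.715, -0.001, 0]]}}

```text
time_s: 7.98
tool_pos: [0.6004, -0.3046, 0.1094]
tool_rot: [-137.8, 89.9, -132.2]
force: [-0.3, -0.9, -1.4]
grip_width: 0.0119
```

```bash
python3 go.py .6008 -.3027 .0175 5.74; python3 -c "
from h import *
print(telemetry.get_obs()['qpos'].round(1));snap('wrist','w3')
snap('scene','s3')"
```

```text
jaw opt 5.74 rotvec [-0.003 -0.001  0.001] deg 0.2
jaw opt 185.74 rotvec [3.138e+00 2.000e-03 2.000e-03] deg 179.8
pos [ 0.6004 -0.3046  0.1094] x [-0.001 -0.001 -1.   ] jawdir 5.5 q7 43.9 q1 -4.1 t 7.97 w 0.0119 F [-0.3 -0.9 -1.4]
offset [0.0919 0.002  0.0007] dist 0.092
[ -4.1  29.7  39.   88.9 -19.5  68.4  43.9]
```

View pics/w3.png

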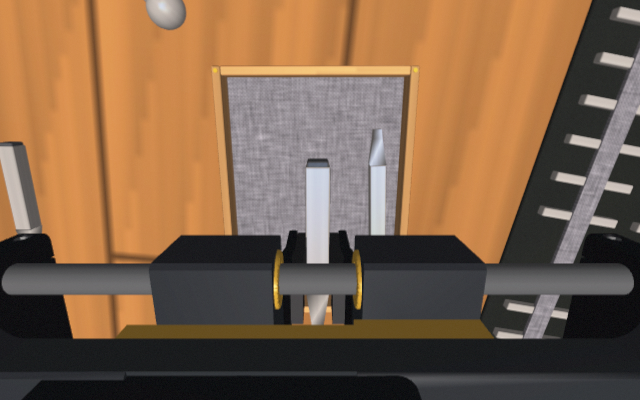

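View pics/s3.png

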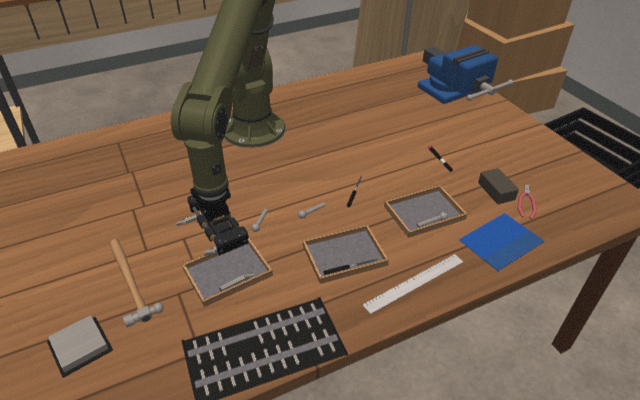

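Request:
{"op": "drive_tool", "data": {"offset": [[0.006, 0.001, 0], [0.02, 0.002, 0.001], [0.04, 0.002, 0.001], [0.06, 0.002, 0.001], [0.074, 0.002, 0.001], [0.082, 0.002, 0.001], [0.085, 0.002, 0.001], [0.085, 0.002, 0.001]], "angular": [[0, 0, 0], [0, 0, 0], [0, 0, 0], [0, 0, 0], [0, 0, 0], [0, 0, 0], [0, 0, 0], [0, 0, 0]]}}

```text
time_s: 9.07
tool_pos: [0.6018, -0.3009, 0.0247]
tool_rot: [-145.0, 90.0, -139.3]
force: [-0.6, -0.5, -0.2]
grip_width: 0.0115
```

```bash
python3 go.py .6008 -.3027 .0173 5.74
```

```text
jaw opt 5.74 rotvec [-0.001 -0.     0.   ] deg 0.1
jaw opt 185.74 rotvec [3.141 0.    0.   ] deg 179.9
pos [ 0.6018 -0.3009  0.0247] x [-0. -0. -1.] jawdir 5.7 q7 46.0 q1 -2.7 t 9.07 w 0.0115 F [-0.6 -0.5 -0.2]
offset [ 0.0074 -0.0017 -0.0011] dist 0.008
```

Request:
{"op": "drive_tool", "data": {"offset": [[0.003, -0.001, -0.001], [0.005, -0.002, -0.001], [0.006, -0.002, -0.001], [0.007, -0.002, -0.001], [0.0075, -0.002, -0.001]], "angular": [[0, 0, 0], [0, 0, 0], [0, 0, 0], [0, 0, 0], [0, 0, 0]]}}

```text
time_s: 9.7
tool_pos: [0.601, -0.3029, 0.0173]
tool_rot: [157.6, 90.0, 163.3]
force: [-1.0, 1.6, 2.5]
grip_width: 0.0113
```

Request:
{"op": "drive_tool", "data": {"offset": [[0.0006, 0, 0], [0.0006, 0, 0]], "angular": [[0, 0, 0], [0, 0, 0]]}}

```text
time_s: 9.95
tool_pos: [0.601, -0.3029, 0.0173]
tool_rot: [91.4, 90.0, 97.1]
force: [-2.0, 0.3, 4.7]
grip_width: 0.0113
```

Request:
{"op": "drive_tool", "data": {"offset": [[0, 0, 0], [0, 0, 0], [0, 0, 0], [-0.003, 0, 0], [-0.01, 0, 0], [-0.025, 0, 0], [-0.05, 0, 0], [-0.08, 0, 0], [-0.1, 0, 0], [-0.105, 0, 0]], "angular": [[0, 0, 0], [0, 0, 0], [0, 0, 0], [0, 0, 0], [0, 0, 0], [0, 0, 0], [0, 0, 0], [0, 0, 0], [0, 0, 0], [0, 0, 0]], "fingers": 0.45}}

```text
time_s: 11.2
tool_pos: [0.6018, -0.3035, 0.1244]
tool_rot: [-19.4, 89.8, -13.8]
force: [0.1, 0.7, 0.1]
grip_width: 0.0236
```

```bash
python3 go.py .3646 -.3299 .18 3.7 10; python3 look.py w4 0.601 -.303 .013 60
```

```text
jaw opt 3.7 rotvec [0.035 0.003 0.001] deg 2.0
jaw opt 183.7 rotvec [-3.107e+00 -1.000e-03  4.000e-03] deg 178.0
pos [ 0.6018 -0.3035  0.1244] x [ 0.003 -0.001 -1.   ] jawdir 5.7 q7 43.7 q1 -4.4 t 11.2 w 0.0236 F [0.1 0.7 0.1]
offset [-0.0562 -0.0028 -0.2385] dist 0.245
[[-0.001, -0.0, -0.006], [-0.005, -0.0, -0.023], [-0.012, -0.001, -0.049], [-0.019, -0.001, -0.082], [-0.028, -0.001, -0.119], [-0.037, -0.002, -0.156], [-0.045, -0.002, -0.189], [-0.051, -0.003, -0.216], [-0.055, -0.003, -0.233], [-0.056, -0.003, -0.238]]
[[0.001, 0.0, 0.0], [0.003, 0.0, 0.0], [0.007, 0.001, 0.0], [0.012, 0.001, 0.0], [0.017, 0.001, 0.0], [0.023, 0.002, 0.001], [0.027, 0.002, 0.001], [0.031, 0.003, 0.001], [0.034, 0.003, 0.001], [0.035, 0.003, 0.001]]
expected px [316. 197.]
big [     0      0    640    400 142340]
```

View pics/w4.png

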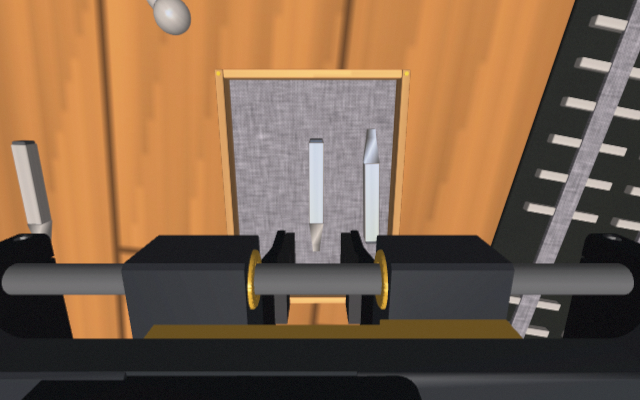

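Request:
{"op": "drive_tool", "data": {"offset": [[-0.001, 0, -0.006], [-0.005, 0, -0.023], [-0.012, -0.001, -0.049], [-0.019, -0.001, -0.082], [-0.028, -0.001, -0.119], [-0.037, -0.002, -0.156], [-0.045, -0.002, -0.189], [-0.051, -0.003, -0.216], [-0.055, -0.003, -0.233], [-0.056, -0.003, -0.238]], "angular": [[0.001, 0, 0], [0.003, 0, 0], [0.007, 0.001, 0], [0.012, 0.001, 0], [0.017, 0.001, 0], [0.023, 0.002, 0.001], [0.027, 0.002, 0.001], [0.031, 0.003, 0.001], [0.034, 0.003, 0.001], [0.035, 0.003, 0.001]], "fingers": 0.0}}

```text
time_s: 12.5
tool_pos: [0.3629, -0.3299, 0.179]
tool_rot: [104.2, 89.9, 107.8]
force: [-0.0, 0.6, -0.5]
grip_width: 0.0435
```

```bash
python3 go.py .3646 -.3299 .03 3.7;python3 look.py w5 0.3646 -.3299 .009
```

```text
jaw opt 3.7 rotvec [-0.002 -0.001 -0.002] deg 0.2
jaw opt 183.7 rotvec [ 3.139e+00 -3.000e-03  1.000e-03] deg 179.9
pos [ 0.3629 -0.3299  0.179 ] x [-0.001  0.002 -1.   ] jawdir 3.6 q7 43.1 q1 -7.8 t 12.5 w 0.0435 F [-0.   0.6 -0.5]
offset [ 0.149  -0.0005  0.0017] dist 0.149
expected px [319. 183.]
[ 313  133   13   95 1048] rectctr [ 0.3641 -0.3287] yaw 94.2 len 0.0957 widths mm [np.float64(7.2), np.float64(11.2), np.float64(11.1), np.float64(11.0), np.float64(10.9), np.float64(10.8), np.float64(10.7)] mids [np.float64(-0.4), np.float64(-0.5), np.float64(0.4), np.float64(0.2), np.float64(0.1), np.float64(0.0), np.float64(-0.1)] a [-0.07  1.  ]
   mar [ 364.2 -328.7] [12.2 95.7] 3.9
```

Request:
{"op": "drive_tool", "data": {"offset": [[0.015, 0, 0.001], [0.04, 0, 0.001], [0.07, -0.001, 0.001], [0.1, -0.001, 0.001], [0.13, -0.001, 0.001], [0.15, -0.001, 0.001], [0.158, -0.001, 0.001], [0.159, -0.001, 0.001], [0.159, -0.001, 0.001]], "angular": [[0, 0, 0], [0, 0, 0], [0, 0, 0], [0, 0, 0], [0, 0, -0.001], [0, 0, -0.002], [0, 0, -0.002], [0, 0, -0.002], [0, 0, -0.002]]}}

```text
time_s: 13.68
tool_pos: [0.3646, -0.3308, 0.0205]
tool_rot: [-93.8, 90.0, -90.2]
force: [0.5, 0.3, -0.4]
grip_width: 0.0434
```

```bash
python3 go.py .3643 -.3290 .013 3.8
```

```text
jaw opt 3.8 rotvec [-0.003 -0.     0.001] deg 0.2
jaw opt 183.8 rotvec [3.138e+00 1.000e-03 0.000e+00] deg 179.8
pos [ 0.3646 -0.3308  0.0205] x [-0.    -0.001 -1.   ] jawdir 3.6 q7 55.1 q1 -2.7 t 13.68 w 0.0434 F [ 0.5  0.3 -0.4]
offset [ 0.0075  0.0018 -0.0002] dist 0.008
```

Request:
{"op": "drive_tool", "data": {"offset": [[0.004, 0.001, 0], [0.0075, 0.002, 0], [0.0075, 0.002, 0], [0.0075, 0.002, 0]], "angular": [[-0.003, 0, 0], [-0.003, 0, 0], [-0.003, 0, 0], [-0.003, 0, 0]]}}

```text
time_s: 14.18
tool_pos: [0.3645, -0.3288, 0.0131]
tool_rot: [-79.2, 90.0, -75.5]
force: [0.1, 0.1, -0.2]
grip_width: 0.0434
```

Request:
{"op": "drive_tool", "data": {"offset": [[0, 0, 0], [0, 0, 0], [0, 0, 0], [0, 0, 0], [0, 0, 0], [0, 0, 0]], "angular": [[0, 0, 0], [0, 0, 0], [0, 0, 0], [0, 0, 0], [0, 0, 0], [0, 0, 0]], "fingers": 1}}

```text
time_s: 14.92
tool_pos: [0.3646, -0.3288, 0.0131]
tool_rot: [-75.9, 90.0, -72.1]
force: [0.3, 0.5, 0.4]
grip_width: 0.0115
```

Request:
{"op": "drive_tool", "data": {"offset": [[-0.004, 0, 0], [-0.015, 0, 0], [-0.035, 0, 0], [-0.06, 0, 0], [-0.08, 0, 0], [-0.092, 0, 0], [-0.095, 0, 0]], "angular": [[0, 0, 0], [0, 0, 0], [0, 0, 0], [0, 0, 0], [0, 0, 0], [0, 0, 0], [0, 0, 0]]}}

```text
time_s: 15.8
tool_pos: [0.3649, -0.3289, 0.1089]
tool_rot: [-32.4, 89.9, -28.6]
force: [0.8, 0.2, -0.1]
grip_width: 0.0113
```

```bash
python3 go.py .565 -.3063 .11 5.74 10; python3 -c "
from h import *
print(telemetry.get_obs()['qpos'].round(1));snap('wrist','w6')"
```

```text
jaw opt 5.74 rotvec [-0.034  0.002  0.001] deg 2.0
jaw opt 185.74 rotvec [ 3.107e+00  2.000e-03 -3.000e-03] deg 178.0
pos [ 0.3649 -0.3289  0.1089] x [ 0.002 -0.001 -1.   ] jawdir 3.8 q7 47.4 q1 -7.4 t 15.8 w 0.0113 F [ 0.8  0.2 -0.1]
offset [-0.0008  0.0094  0.2011] dist 0.201
[[-0.0, 0.0, 0.005], [-0.0, 0.001, 0.019], [-0.0, 0.002, 0.041], [-0.0, 0.003, 0.069], [-0.0, 0.005, 0.101], [-0.0, 0.006, 0.132], [-0.001, 0.007, 0.16], [-0.001, 0.008, 0.182], [-0.001, 0.009, 0.196], [-0.001, 0.009, 0.201]]
[[-0.001, 0.0, 0.0], [-0.003, 0.0, 0.0], [-0.007, 0.0, 0.0], [-0.012, 0.001, 0.0], [-0.017, 0.001, 0.001], [-0.022, 0.001, 0.001], [-0.027, 0.001, 0.001], [-0.031, 0.002, 0.001], [-0.033, 0.002, 0.001], [-0.034, 0.002, 0.001]]
[ -7.4   5.4  48.9 115.2  -4.7  61.2  47.4]
```

View pics/w6.png

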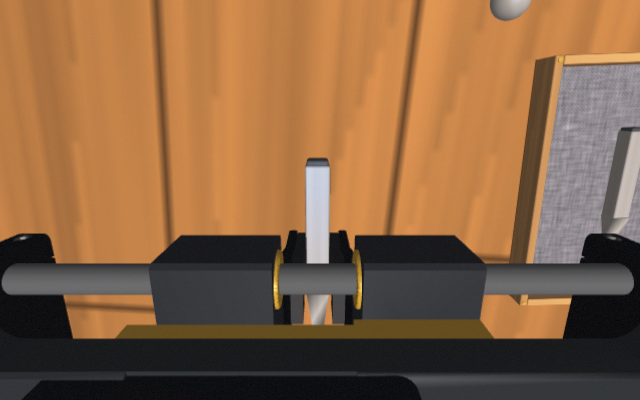

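Request:
{"op": "drive_tool", "data": {"offset": [[0, 0, 0.005], [0, 0.001, 0.019], [0, 0.002, 0.041], [0, 0.003, 0.069], [0, 0.005, 0.101], [0, 0.006, 0.132], [-0.001, 0.007, 0.16], [-0.001, 0.008, 0.182], [-0.001, 0.009, 0.196], [-0.001, 0.009, 0.201]], "angular": [[-0.001, 0, 0], [-0.003, 0, 0], [-0.007, 0, 0], [-0.012, 0.001, 0], [-0.017, 0.001, 0.001], [-0.022, 0.001, 0.001], [-0.027, 0.001, 0.001], [-0.031, 0.002, 0.001], [-0.033, 0.002, 0.001], [-0.034, 0.002, 0.001]]}}

```text
time_s: 17.1
tool_pos: [0.5654, -0.3059, 0.1089]
tool_rot: [167.2, 89.9, 173.0]
force: [0.3, -0.1, -1.1]
grip_width: 0.0112
```

```bash
python3 go.py .565 -.3063 .0171 5.74; python3 -c "
from h import *
im,K,W,o=snap('wrist','w7')
import tgt
for p in ((-.065,.05),(-.034,.07),(.065,.05),(-.071,.096),(.071,.096)): 
  w=tgt.w('stamp',*p); print(p,proj([w[0],w[1],.022],K,W).round(0))"
```

```text
jaw opt 5.74 rotvec [ 0.001 -0.002 -0.001] deg 0.1
jaw opt 185.74 rotvec [-3.141e+00  1.000e-03 -3.000e-03] deg 179.9
pos [ 0.5654 -0.3059  0.1089] x [-0.002  0.    -1.   ] jawdir 5.8 q7 45.9 q1 -6.2 t 17.1 w 0.0112 F [ 0.3 -0.1 -1.1]
offset [ 0.0918 -0.0004 -0.0003] dist 0.092
(-0.065, 0.05) [[274. 140.]]
(-0.034, 0.07) [[317. 111.]]
(0.065, 0.05) [[455. 140.]]
(-0.071, 0.096) [[263.  72.]]
(0.071, 0.096) [[471.  72.]]
```

View pics/w7.png

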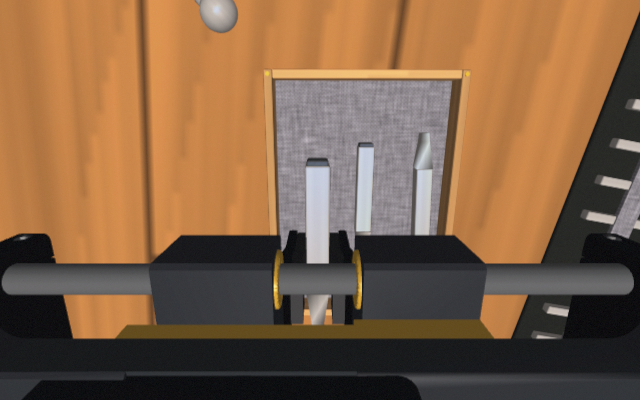

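Request:
{"op": "drive_tool", "data": {"offset": [[0.006, 0, 0], [0.02, 0, 0], [0.04, 0, 0], [0.06, 0, 0], [0.074, 0, 0], [0.082, 0, 0], [0.085, 0, 0], [0.085, 0, 0]], "angular": [[0, 0, 0], [0, 0, 0], [0, 0, 0], [0, 0, 0], [0, -0.001, 0], [0, -0.002, 0], [0, -0.002, 0], [0, -0.002, 0]]}}

```text
time_s: 18.15
tool_pos: [0.5655, -0.3064, 0.0245]
tool_rot: [-11.1, 90.0, -5.3]
force: [-0.3, -0.6, -0.5]
grip_width: 0.0119
```

```bash
python3 go.py .565 -.3063 .0171 5.74
```

```text
jaw opt 5.74 rotvec [0.001 0.001 0.   ] deg 0.1
jaw opt 185.74 rotvec [-3.141e+00 -0.000e+00  1.000e-03] deg 180.0
pos [ 0.5655 -0.3064  0.0245] x [ 0.001 -0.    -1.   ] jawdir 5.8 q7 48.7 q1 -4.0 t 18.15 w 0.0119 F [-0.3 -0.6 -0.5]
offset [ 0.0074  0.0001 -0.0005] dist 0.007
```

Request:
{"op": "drive_tool", "data": {"offset": [[0.003, 0, 0], [0.005, 0, 0], [0.006, 0, 0], [0.007, 0, 0], [0.0078, 0, 0], [0.0078, 0, 0]], "angular": [[0, 0, 0], [0, 0, 0], [0, 0, 0], [0, 0, 0], [0, 0, 0], [0, 0, 0]]}}

```text
time_s: 18.9
tool_pos: [0.5656, -0.3064, 0.0171]
tool_rot: [8.2, 89.9, 14.0]
force: [-1.7, 0.7, 4.5]
grip_width: 0.0112
```

Request:
{"op": "drive_tool", "data": {"offset": [[0, 0, 0], [0, 0, 0], [0, 0, 0], [-0.003, 0, 0], [-0.01, 0, 0], [-0.025, 0, 0], [-0.05, 0, 0], [-0.08, 0, 0], [-0.1, 0, 0], [-0.105, 0, 0]], "angular": [[0, 0, 0], [0, 0, 0], [0, 0, 0], [0, 0, 0], [0, 0, 0], [0, 0, 0], [0, 0, 0], [0, 0, 0], [0, 0, 0], [0, 0, 0]], "fingers": 0.54}}

```text
time_s: 20.15
tool_pos: [0.5663, -0.3069, 0.1242]
tool_rot: [-16.2, 89.8, -10.4]
force: [0.3, 0.5, 0.1]
grip_width: 0.02
```

```bash
python3 go.py .458 -.157 .18 47 10; python3 -c "
from h import *
print(telemetry.get_obs()['qpos'].round(1));snap('wrist','w8')"
```

```text
jaw opt 47.0 rotvec [-0.719  0.003  0.002] deg 41.2
jaw opt 227.0 rotvec [ 2.422  0.003 -0.004] deg 138.8
pos [ 0.5663 -0.3069  0.1242] x [ 0.004 -0.001 -1.   ] jawdir 5.8 q7 45.6 q1 -6.4 t 20.15 w 0.02 F [0.3 0.5 0.1]
offset [-0.0563  0.16   -0.0925] dist 0.193
[[-0.001, 0.004, -0.002], [-0.005, 0.015, -0.009], [-0.012, 0.033, -0.019], [-0.019, 0.055, -0.032], [-0.028, 0.08, -0.046], [-0.037, 0.105, -0.061], [-0.045, 0.127, -0.073], [-0.051, 0.145, -0.084], [-0.055, 0.156, -0.09], [-0.056, 0.16, -0.092]]
[[-0.018, 0.0, 0.0], [-0.069, 0.0, 0.0], [-0.148, 0.001, 0.0], [-0.249, 0.001, 0.001], [-0.36, 0.002, 0.001], [-0.471, 0.002, 0.002], [-0.571, 0.003, 0.002], [-0.651, 0.003, 0.002], [-0.702, 0.003, 0.002], [-0.719, 0.003, 0.002]]
[ -6.4  25.8  42.2  93.  -18.5  68.2  45.6]
```

View pics/w8.png

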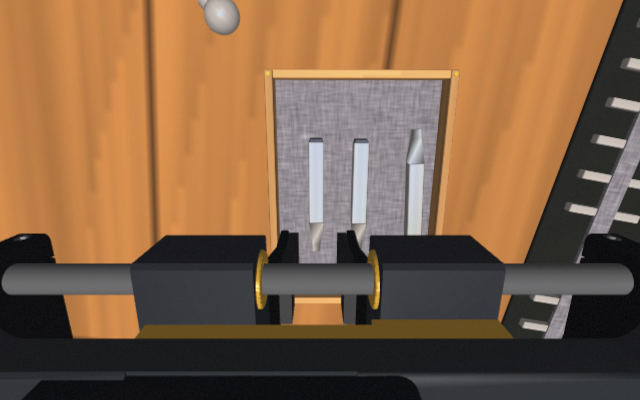

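Request:
{"op": "drive_tool", "data": {"offset": [[-0.001, 0.004, -0.002], [-0.005, 0.015, -0.009], [-0.012, 0.033, -0.019], [-0.019, 0.055, -0.032], [-0.028, 0.08, -0.046], [-0.037, 0.105, -0.061], [-0.045, 0.127, -0.073], [-0.051, 0.145, -0.084], [-0.055, 0.156, -0.09], [-0.056, 0.16, -0.092]], "angular": [[-0.018, 0, 0], [-0.069, 0, 0], [-0.148, 0.001, 0], [-0.249, 0.001, 0.001], [-0.36, 0.002, 0.001], [-0.471, 0.002, 0.002], [-0.571, 0.003, 0.002], [-0.651, 0.003, 0.002], [-0.702, 0.003, 0.002], [-0.719, 0.003, 0.002]], "fingers": 0.0}}

```text
time_s: 21.45
tool_pos: [0.4579, -0.156, 0.1793]
tool_rot: [61.1, 90.0, 108.2]
force: [-0.1, -0.6, -0.5]
grip_width: 0.0434
```

```bash
python3 go.py .458 -.157 .03 47;python3 look.py w9 0.458 -.157 .012;python3 -c "
from h import *
print(telemetry.get_obs()['qpos'].round(1))"
```

```text
jaw opt 47.0 rotvec [ 0.002  0.    -0.001] deg 0.1
jaw opt 227.0 rotvec [-3.14e+00  1.00e-03  1.00e-03] deg 179.9
pos [ 0.4579 -0.156   0.1793] x [-0.     0.001 -1.   ] jawdir 47.1 q7 62.5 q1 -20.1 t 21.45 w 0.0434 F [-0.1 -0.6 -0.5]
offset [ 0.1493 -0.0008 -0.0007] dist 0.149
expected px [317. 184.]
[ 308  134   24   96 1332] rectctr [ 0.459  -0.1549] yaw 137.8 len 0.0963 widths mm [np.float64(23.5), np.float64(18.2), np.float64(11.1), np.float64(11.0), np.float64(10.8), np.float64(10.7), np.float64(11.6)] mids [np.float64(-0.4), np.float64(-0.0), np.float64(0.3), np.float64(0.2), np.float64(0.0), np.float64(-0.1), np.float64(0.2)] a [-0.74  0.67]
   mar [ 459.5 -154.3] [23.5 96.3] 46.7
[-20.1  -1.1  35.7 111.1   0.7  69.8  62.5]
```

View pics/w9.png

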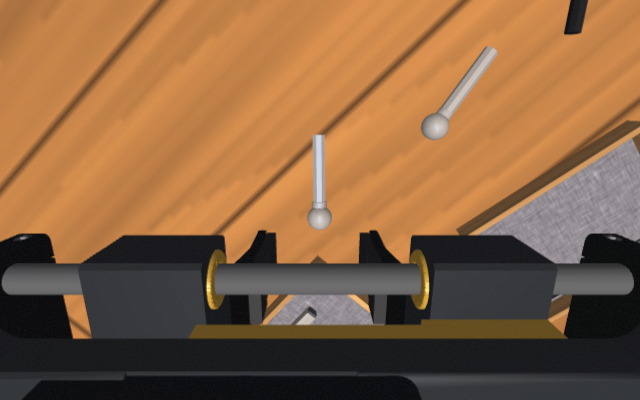

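```bash
python3 go.py .4592 -.1547 .012 47
```

```text
jaw opt 47.0 rotvec [ 0.002  0.    -0.001] deg 0.1
jaw opt 227.0 rotvec [-3.14e+00  1.00e-03  0.00e+00] deg 179.9
pos [ 0.4579 -0.156   0.1793] x [-0.     0.001 -1.   ] jawdir 47.1 q7 62.5 q1 -20.1 t 21.5 w 0.0438 F [0.4 1.4 0.1]
offset [ 0.1673 -0.0002  0.0018] dist 0.167
```

Request:
{"op": "drive_tool", "data": {"offset": [[0.015, 0, 0.001], [0.04, 0, 0.002], [0.07, 0, 0.002], [0.1, 0, 0.002], [0.13, 0, 0.002], [0.15, 0, 0.002], [0.158, 0, 0.002], [0.16, 0, 0.002], [0.16, 0, 0.002]], "angular": [[0, 0, 0], [0, 0, 0], [0, 0, 0], [0, 0, 0], [0, 0, 0], [0, 0, 0], [0, 0, 0], [0, 0, 0], [0, 0, 0]]}}

```text
time_s: 22.62
tool_pos: [0.4596, -0.1548, 0.0196]
tool_rot: [16.0, 90.0, 63.1]
force: [-0.1, -0.6, 0.0]
grip_width: 0.0438
```

```bash
python3 go.py .4592 -.1547 .012 47
```

```text
jaw opt 47.0 rotvec [ 0.001  0.    -0.   ] deg 0.1
jaw opt 227.0 rotvec [-3.14e+00  0.00e+00  1.00e-03] deg 179.9
pos [ 0.4596 -0.1548  0.0196] x [ 0.  0. -1.] jawdir 47.1 q7 70.9 q1 -17.3 t 22.62 w 0.0438 F [-0.1 -0.6  0. ]
offset [ 0.0076  0.0003 -0.0002] dist 0.008
```

Request:
{"op": "drive_tool", "data": {"offset": [[0.004, 0, 0], [0.0075, 0, 0], [0.0075, 0, 0], [0.0075, 0, 0]], "angular": [[0, 0, 0], [0, 0, 0], [0, 0, 0], [0, 0, 0]]}}

```text
time_s: 23.12
tool_pos: [0.4597, -0.1547, 0.0122]
tool_rot: [-4.7, 90.0, 42.4]
force: [-0.4, 0.3, -0.9]
grip_width: 0.0438
```

Request:
{"op": "drive_tool", "data": {"offset": [[0, 0, 0], [0, 0, 0], [0, 0, 0], [0, 0, 0], [0, 0, 0], [0, 0, 0]], "angular": [[0, 0, 0], [0, 0, 0], [0, 0, 0], [0, 0, 0], [0, 0, 0], [0, 0, 0]], "fingers": 1, "squeeze": 35}}

```text
time_s: 23.88
tool_pos: [0.4597, -0.1547, 0.0122]
tool_rot: [-0.1, 90.0, 47.0]
force: [0.4, 0.1, -0.1]
grip_width: 0.0111
```

Request:
{"op": "drive_tool", "data": {"offset": [[-0.004, 0, 0], [-0.015, 0, 0], [-0.035, 0, 0], [-0.06, 0, 0], [-0.08, 0, 0], [-0.092, 0, 0], [-0.095, 0, 0]], "angular": [[0, 0, 0], [0, 0, 0], [0, 0, 0], [0, 0, 0], [0, 0, 0], [0, 0, 0], [0, 0, 0]]}}

```text
time_s: 24.75
tool_pos: [0.4601, -0.1548, 0.108]
tool_rot: [-29.0, 89.9, 18.0]
force: [-0.5, -0.0, -2.3]
grip_width: 0.0113
```

```bash
python3 go.py .53 .06 .12 20 10; python3 -c "
from h import *
print(telemetry.get_obs()['qpos'].round(1));snap('wrist','w10')"
```

```text
jaw opt 20.0 rotvec [0.473 0.002 0.001] deg 27.1
jaw opt 200.0 rotvec [-2.669e+00 -1.000e-03  3.000e-03] deg 152.9
pos [ 0.4601 -0.1548  0.108 ] x [ 0.002  0.001 -1.   ] jawdir 47.1 q7 65.4 q1 -19.8 t 24.75 w 0.0113 F [-0.5 -0.  -2.3]
offset [-0.0117  0.0951  0.205 ] dist 0.226
[[-0.0, 0.002, 0.005], [-0.001, 0.009, 0.02], [-0.002, 0.02, 0.042], [-0.004, 0.033, 0.071], [-0.006, 0.048, 0.102], [-0.008, 0.062, 0.134], [-0.009, 0.075, 0.163], [-0.011, 0.086, 0.185], [-0.011, 0.093, 0.2], [-0.012, 0.095, 0.205]]
[[0.012, 0.0, 0.0], [0.045, 0.0, 0.0], [0.097, 0.0, 0.0], [0.163, 0.001, 0.0], [0.236, 0.001, 0.0], [0.309, 0.001, 0.0], [0.375, 0.002, 0.0], [0.427, 0.002, 0.0], [0.461, 0.002, 0.001], [0.473, 0.002, 0.001]]
[-19.8   4.   36.9 115.7  -2.8  61.   65.4]
```

View pics/w10.png

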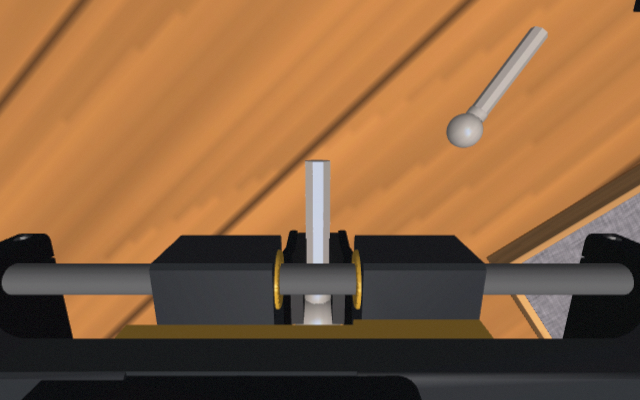

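Request:
{"op": "drive_tool", "data": {"offset": [[0, 0.002, 0.005], [-0.001, 0.009, 0.02], [-0.002, 0.02, 0.042], [-0.004, 0.033, 0.071], [-0.006, 0.048, 0.102], [-0.008, 0.062, 0.134], [-0.009, 0.075, 0.163], [-0.011, 0.086, 0.185], [-0.011, 0.093, 0.2], [-0.012, 0.095, 0.205]], "angular": [[0.012, 0, 0], [0.045, 0, 0], [0.097, 0, 0], [0.163, 0.001, 0], [0.236, 0.001, 0], [0.309, 0.001, 0], [0.375, 0.002, 0], [0.427, 0.002, 0], [0.461, 0.002, 0.001], [0.473, 0.002, 0.001]]}}

```text
time_s: 26.05
tool_pos: [0.5294, 0.0615, 0.1189]
tool_rot: [164.1, 89.8, -175.8]
force: [0.1, 0.6, -1.2]
grip_width: 0.0112
```

```bash
python3 go.py .6344 .2934 .11 -3 10
```

```text
jaw opt 357.0 rotvec [ 0.402 -0.003 -0.   ] deg 23.1
jaw opt 177.0 rotvec [-2.739  0.    -0.004] deg 156.9
pos [0.5294 0.0615 0.1189] x [-0.003 -0.    -1.   ] jawdir 20.1 q7 15.0 q1 -34.9 t 26.05 w 0.0112 F [ 0.1  0.6 -1.2]
offset [0.0086 0.1818 0.1782] dist 0.255
[[0.0, 0.004, 0.004], [0.001, 0.017, 0.017], [0.002, 0.037, 0.037], [0.003, 0.063, 0.062], [0.004, 0.091, 0.089], [0.006, 0.119, 0.117], [0.007, 0.144, 0.141], [0.008, 0.164, 0.161], [0.008, 0.177, 0.174], [0.009, 0.182, 0.178]]
[[0.01, -0.0, -0.0], [0.038, -0.0, -0.0], [0.083, -0.001, -0.0], [0.139, -0.001, -0.0], [0.201, -0.001, -0.0], [0.263, -0.002, -0.0], [0.32, -0.002, -0.0], [0.364, -0.003, -0.0], [0.393, -0.003, -0.0], [0.402, -0.003, -0.0]]
```

Request:
{"op": "drive_tool", "data": {"offset": [[0, 0.004, 0.004], [0.001, 0.017, 0.017], [0.002, 0.037, 0.037], [0.003, 0.063, 0.062], [0.004, 0.091, 0.089], [0.006, 0.119, 0.117], [0.007, 0.144, 0.141], [0.008, 0.164, 0.161], [0.008, 0.177, 0.174], [0.009, 0.182, 0.178]], "angular": [[0.01, 0, 0], [0.038, 0, 0], [0.083, -0.001, 0], [0.139, -0.001, 0], [0.201, -0.001, 0], [0.263, -0.002, 0], [0.32, -0.002, 0], [0.364, -0.003, 0], [0.393, -0.003, 0], [0.402, -0.003, 0]]}}

```text
time_s: 27.3
tool_pos: [0.6341, 0.2942, 0.1088]
tool_rot: [-149.3, 90.0, -152.3]
force: [-1.2, 0.3, -2.5]
grip_width: 0.0111
```

```bash
python3 go.py .6344 .2934 .0162 -3; python3 -c "
from h import *
im,K,W,o=snap('wrist','w11')
print(o['qpos'].round(1))
import tgt
for p in ((-.071,.096),(.071,.096)): 
  w=tgt.w('dome',*p); print(p,proj([w[0],w[1],.022],K,W).round(0))"
```

```text
jaw opt 357.0 rotvec [ 0.001 -0.001  0.   ] deg 0.1
jaw opt 177.0 rotvec [-3.14e+00 -0.00e+00 -1.00e-03] deg 179.9
pos [0.6341 0.2942 0.1088] x [-0.001 -0.    -1.   ] jawdir -2.9 q7 -21.2 q1 -45.0 t 27.3 w 0.0111 F [-1.2  0.3 -2.5]
offset [ 0.0926 -0.0008  0.0004] dist 0.093
[-45.   30.   24.9  84.3 -13.1  68.6 -21.2]
(-0.071, 0.096) [[211.  72.]]
(0.071, 0.096) [[419.  72.]]
```

View pics/w11.png

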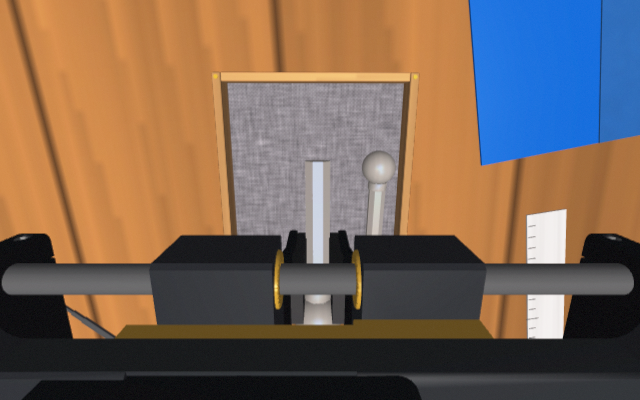

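Request:
{"op": "drive_tool", "data": {"offset": [[0.006, 0, 0], [0.02, -0.001, 0], [0.04, -0.001, 0], [0.06, -0.001, 0], [0.074, -0.001, 0], [0.082, -0.001, 0], [0.085, -0.001, 0], [0.085, -0.001, 0]], "angular": [[0, 0, 0], [0, 0, 0], [0, 0, 0], [0, 0, 0], [0, -0.001, 0], [0, -0.001, 0], [0, -0.001, 0], [0, -0.001, 0]]}}

```text
time_s: 28.35
tool_pos: [0.6342, 0.2935, 0.024]
tool_rot: [4.9, 89.9, 2.0]
force: [0.4, -0.1, -0.3]
grip_width: 0.0109
```

```bash
python3 go.py .6344 .2934 .0162 -3
```

```text
jaw opt 357.0 rotvec [ 0.001  0.001 -0.   ] deg 0.1
jaw opt 177.0 rotvec [-3.141e+00  0.000e+00  1.000e-03] deg 179.9
pos [0.6342 0.2935 0.024 ] x [ 0.001  0.    -1.   ] jawdir -2.9 q7 -19.8 q1 -44.1 t 28.35 w 0.0109 F [ 0.4 -0.1 -0.3]
offset [ 0.0078 -0.0001  0.0002] dist 0.008
```

Request:
{"op": "drive_tool", "data": {"offset": [[0.003, 0, 0], [0.005, 0, 0], [0.0065, 0, 0], [0.0075, 0, 0], [0.0082, 0, 0], [0.0082, 0, 0]], "angular": [[0, 0, 0], [0, 0, 0], [0, 0, 0], [0, 0, 0], [0, 0, 0], [0, 0, 0]]}}

```text
time_s: 29.1
tool_pos: [0.6342, 0.2935, 0.0163]
tool_rot: [16.1, 89.9, 13.2]
force: [-1.1, -1.0, 2.5]
grip_width: 0.0113
```

Request:
{"op": "drive_tool", "data": {"offset": [[0.0006, 0, 0], [0.0008, 0, 0]], "angular": [[0, 0, 0], [0, 0, 0]]}}

```text
time_s: 29.35
tool_pos: [0.6343, 0.2935, 0.0161]
tool_rot: [28.6, 89.9, 25.7]
force: [-2.2, -1.4, 6.9]
grip_width: 0.0114
```

Request:
{"op": "drive_tool", "data": {"offset": [[0, 0, 0], [0, 0, 0], [0, 0, 0], [-0.003, 0, 0], [-0.01, 0, 0], [-0.025, 0, 0], [-0.05, 0, 0], [-0.08, 0, 0], [-0.1, 0, 0], [-0.105, 0, 0]], "angular": [[0, 0, 0], [0, 0, 0], [0, 0, 0], [0, 0, 0], [0, 0, 0], [0, 0, 0], [0, 0, 0], [0, 0, 0], [0, 0, 0], [0, 0, 0]], "fingers": 0.48}}

```text
time_s: 30.6
tool_pos: [0.6352, 0.2938, 0.1235]
tool_rot: [32.4, 89.8, 29.5]
force: [-0.0, 0.7, -0.3]
grip_width: 0.0222
```

```bash
python3 go.py .486 -.003 .18 11.7 10; python3 -c "
from h import *
print(telemetry.get_obs()['qpos'].round(1));snap('wrist','w12')"
```

```text
jaw opt 11.7 rotvec [-0.256  0.004 -0.002] deg 14.6
jaw opt 191.7 rotvec [ 2.886 -0.003 -0.006] deg 165.4
pos [0.6352 0.2938 0.1235] x [ 0.004  0.002 -1.   ] jawdir -2.9 q7 -21.3 q1 -45.1 t 30.6 w 0.0222 F [-0.   0.7 -0.3]
offset [-0.0577 -0.304  -0.1335] dist 0.337
[[-0.001, -0.007, -0.003], [-0.006, -0.029, -0.013], [-0.012, -0.063, -0.028], [-0.02, -0.105, -0.046], [-0.029, -0.152, -0.067], [-0.038, -0.199, -0.087], [-0.046, -0.241, -0.106], [-0.052, -0.275, -0.121], [-0.056, -0.297, -0.13], [-0.058, -0.304, -0.134]]
[[-0.006, 0.0, -0.0], [-0.024, 0.0, -0.0], [-0.053, 0.001, -0.0], [-0.088, 0.001, -0.001], [-0.128, 0.002, -0.001], [-0.167, 0.003, -0.001], [-0.203, 0.003, -0.001], [-0.231, 0.004, -0.002], [-0.249, 0.004, -0.002], [-0.256, 0.004, -0.002]]
[-45.1  29.2  25.2  83.6 -12.8  69.7 -21.3]
```

View pics/w12.png

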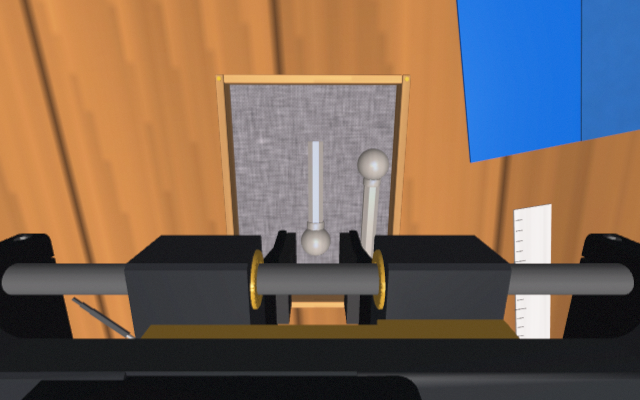

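Dome laid at px (316,195), lengthwise, clear of the old one (372). Next the second dome.

Request:
{"op": "drive_tool", "data": {"offset": [[-0.001, -0.007, -0.003], [-0.006, -0.029, -0.013], [-0.012, -0.063, -0.028], [-0.02, -0.105, -0.046], [-0.029, -0.152, -0.067], [-0.038, -0.199, -0.087], [-0.046, -0.241, -0.106], [-0.052, -0.275, -0.121], [-0.056, -0.297, -0.13], [-0.058, -0.304, -0.134]], "angular": [[-0.006, 0, 0], [-0.024, 0, 0], [-0.053, 0.001, 0], [-0.088, 0.001, -0.001], [-0.128, 0.002, -0.001], [-0.167, 0.003, -0.001], [-0.203, 0.003, -0.001], [-0.231, 0.004, -0.002], [-0.249, 0.004, -0.002], [-0.256, 0.004, -0.002]], "fingers": 0.0}}

```text
time_s: 31.9
tool_pos: [0.484, -0.0047, 0.1793]
tool_rot: [178.3, 89.9, -170.1]
force: [-0.5, 0.6, 0.7]
grip_width: 0.0436
```

```bash
python3 go.py .486 -.003 .012 11.7;python3 look.py w13 .486 -.003 .012;python3 -c "
from h import *
print(telemetry.get_obs()['qpos'].round(1))"
```

```text
jaw opt 11.7 rotvec [-0.002 -0.002 -0.   ] deg 0.2
jaw opt 191.7 rotvec [ 3.14  -0.     0.004] deg 179.9
pos [ 0.484  -0.0047  0.1793] x [-0.002 -0.    -1.   ] jawdir 11.6 q7 8.8 q1 -35.2 t 31.9 w 0.0436 F [-0.5  0.6  0.7]
offset [0.1673 0.0012 0.0027] dist 0.167
expected px [320. 182.]
[ 308  134   24   95 1330] rectctr [ 0.4854 -0.0041] yaw 101.8 len 0.0952 widths mm [np.float64(23.5), np.float64(18.2), np.float64(11.0), np.float64(10.9), np.float64(10.8), np.float64(10.7), np.float64(10.6)] mids [np.float64(0.1), np.float64(-0.4), np.float64(0.1), np.float64(0.0), np.float64(0.0), np.float64(-0.0), np.float64(-0.0)] a [-0.2   0.98]
   mar [485.6  -4. ] [23.5 95.1] 11.6
[-35.2  -0.9  32.6 110.9   0.5  70.    8.8]
```

View pics/w13.png

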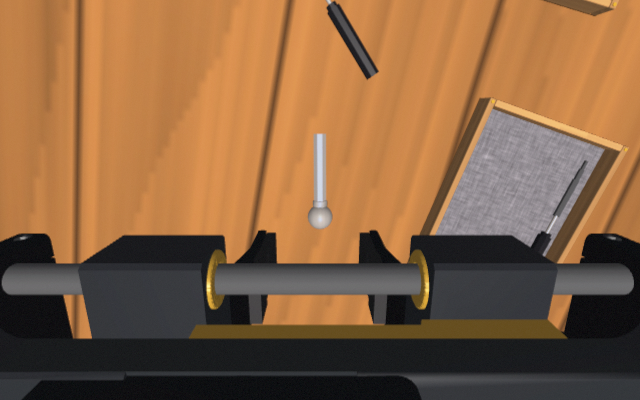

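Request:
{"op": "drive_tool", "data": {"offset": [[0.015, 0, 0.001], [0.04, 0, 0.002], [0.07, 0, 0.002], [0.1, 0, 0.002], [0.13, 0, 0.002], [0.15, 0, 0.002], [0.158, 0, 0.002], [0.16, 0, 0.002], [0.16, 0, 0.002]], "angular": [[0, 0, 0], [0, 0, 0], [0, 0, 0], [0, -0.001, 0], [0, -0.002, 0], [0, -0.002, 0], [0, -0.002, 0], [0, -0.002, 0], [0, -0.002, 0]]}}

```text
time_s: 33.08
tool_pos: [0.4862, -0.0041, 0.0199]
tool_rot: [-13.4, 90.0, -1.7]
force: [0.1, -0.0, 1.0]
grip_width: 0.0436
```

```bash
python3 go.py .4856 -.004 .012 11.7
```

```text
jaw opt 11.7 rotvec [-0.001  0.001  0.   ] deg 0.1
jaw opt 191.7 rotvec [ 3.141e+00  0.000e+00 -1.000e-03] deg 179.9
pos [ 0.4862 -0.0041  0.0199] x [ 0.001 -0.    -1.   ] jawdir 11.6 q7 16.5 q1 -32.7 t 33.08 w 0.0436 F [ 0.1 -0.   1. ]
offset [ 0.0079  0.0002 -0.0005] dist 0.008
```

Request:
{"op": "drive_tool", "data": {"offset": [[0.004, 0, -0.0005], [0.0078, 0, -0.0005], [0.0078, 0, -0.0005], [0.0078, 0, -0.0005]], "angular": [[0, 0, 0], [0, 0, 0], [0, 0, 0], [0, 0, 0]]}}

```text
time_s: 33.58
tool_pos: [0.4857, -0.0042, 0.0121]
tool_rot: [-10.8, 90.0, 0.8]
force: [0.6, 0.2, -0.4]
grip_width: 0.0437
```

Request:
{"op": "drive_tool", "data": {"offset": [[0, 0, 0], [0, 0, 0], [0, 0, 0], [0, 0, 0], [0, 0, 0], [0, 0, 0]], "angular": [[0, 0, 0], [0, 0, 0], [0, 0, 0], [0, 0, 0], [0, 0, 0], [0, 0, 0]], "fingers": 1}}

```text
time_s: 34.33
tool_pos: [0.4857, -0.0042, 0.0122]
tool_rot: [-8.1, 90.0, 3.5]
force: [0.0, -0.0, 1.1]
grip_width: 0.0113
```

Request:
{"op": "drive_tool", "data": {"offset": [[-0.004, 0, 0], [-0.015, 0, 0], [-0.035, 0, 0], [-0.06, 0, 0], [-0.08, 0, 0], [-0.092, 0, 0], [-0.095, 0, 0]], "angular": [[0, 0, 0], [0, 0, 0], [0, 0, 0], [0, 0, 0], [0, 0, 0], [0, 0, 0], [0, 0, 0]]}}

```text
time_s: 35.2
tool_pos: [0.4861, -0.0041, 0.108]
tool_rot: [4.5, 89.9, 16.1]
force: [-0.9, 0.3, -1.7]
grip_width: 0.0115
```

```bash
python3 go.py .5984 .2953 .11 -3 10; python3 -c "
from h import *
print(telemetry.get_obs()['qpos'].round(1));snap('wrist','w14')"
```

```text
jaw opt 357.0 rotvec [ 0.256  0.002 -0.   ] deg 14.6
jaw opt 177.0 rotvec [-2.886e+00  1.000e-03  3.000e-03] deg 165.4
pos [ 0.4861 -0.0041  0.108 ] x [ 0.002  0.001 -1.   ] jawdir 11.6 q7 11.6 q1 -34.9 t 35.2 w 0.0115 F [-0.9  0.3 -1.7]
offset [-0.0016  0.2706  0.1704] dist 0.32
[[-0.0, 0.007, 0.004], [-0.0, 0.026, 0.016], [-0.0, 0.056, 0.035], [-0.001, 0.093, 0.059], [-0.001, 0.135, 0.085], [-0.001, 0.177, 0.112], [-0.001, 0.215, 0.135], [-0.001, 0.245, 0.154], [-0.002, 0.264, 0.166], [-0.002, 0.271, 0.17]]
[[0.006, 0.0, -0.0], [0.024, 0.0, -0.0], [0.053, 0.0, -0.0], [0.088, 0.001, -0.0], [0.128, 0.001, -0.0], [0.167, 0.001, -0.0], [0.203, 0.002, -0.0], [0.231, 0.002, -0.0], [0.249, 0.002, -0.0], [0.256, 0.002, -0.0]]
[-34.9   4.   33.6 115.6  -2.6  61.   11.6]
```

View pics/w14.png

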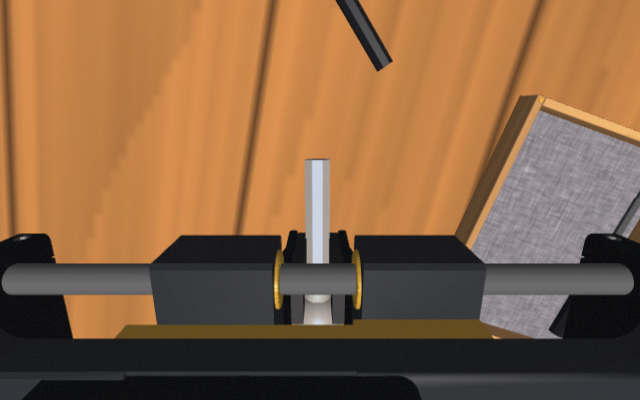

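Request:
{"op": "drive_tool", "data": {"offset": [[0, 0.007, 0.004], [0, 0.026, 0.016], [0, 0.056, 0.035], [-0.001, 0.093, 0.059], [-0.001, 0.135, 0.085], [-0.001, 0.177, 0.112], [-0.001, 0.215, 0.135], [-0.001, 0.245, 0.154], [-0.002, 0.264, 0.166], [-0.002, 0.271, 0.17]], "angular": [[0.006, 0, 0], [0.024, 0, 0], [0.053, 0, 0], [0.088, 0.001, 0], [0.128, 0.001, 0], [0.167, 0.001, 0], [0.203, 0.002, 0], [0.231, 0.002, 0], [0.249, 0.002, 0], [0.256, 0.002, 0]]}}

```text
time_s: 36.5
tool_pos: [0.5968, 0.2978, 0.1083]
tool_rot: [-166.1, 89.9, -168.9]
force: [-0.8, 0.1, -1.7]
grip_width: 0.0114
```

```bash
python3 go.py .5984 .2953 .0162 -3; python3 -c "
from h import *
im,K,W,o=snap('wrist','w15')
print(o['qpos'].round(1))"
```

```text
jaw opt 357.0 rotvec [ 0.002 -0.002  0.001] deg 0.2
jaw opt 177.0 rotvec [-3.14e+00 -1.00e-03 -4.00e-03] deg 179.9
pos [0.5968 0.2978 0.1083] x [-0.002 -0.    -1.   ] jawdir -2.9 q7 -23.1 q1 -48.1 t 36.5 w 0.0114 F [-0.8  0.1 -1.7]
offset [ 0.0921 -0.0024  0.0019] dist 0.092
[-48.1  26.4  25.4  89.4 -12.   67.  -23.1]
```

View pics/w15.png

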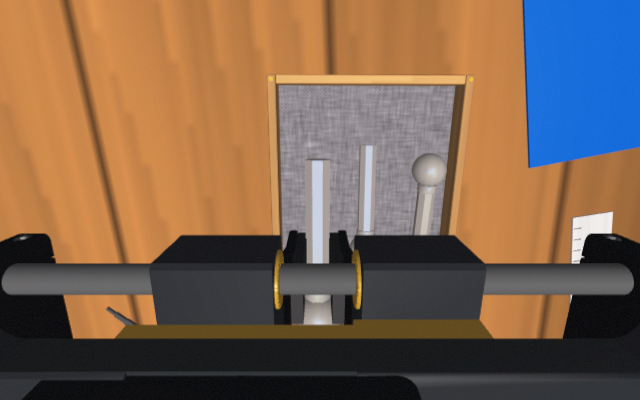

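Request:
{"op": "drive_tool", "data": {"offset": [[0.006, -0.001, 0.001], [0.02, -0.002, 0.001], [0.04, -0.002, 0.002], [0.06, -0.002, 0.002], [0.074, -0.002, 0.002], [0.082, -0.002, 0.002], [0.085, -0.002, 0.002], [0.085, -0.002, 0.002]], "angular": [[0, 0, 0], [0, -0.001, 0], [0, -0.002, 0], [0, -0.002, 0], [0, -0.002, 0], [0, -0.002, 0], [0, -0.002, 0], [0, -0.002, 0]]}}

```text
time_s: 37.55
tool_pos: [0.599, 0.2958, 0.0238]
tool_rot: [-1.7, 90.0, -4.7]
force: [-0.4, -0.7, -0.9]
grip_width: 0.0115
```

```bash
python3 go.py .5984 .2953 .0162 -3
```

```text
jaw opt 357.0 rotvec [0.002 0.    0.   ] deg 0.1
jaw opt 177.0 rotvec [-3.14e+00 -0.00e+00  1.00e-03] deg 179.9
pos [0.599  0.2958 0.0238] x [ 0. -0. -1.] jawdir -2.9 q7 -21.3 q1 -46.8 t 37.55 w 0.0115 F [-0.4 -0.7 -0.9]
offset [ 0.0076 -0.0005 -0.0006] dist 0.008
```

Request:
{"op": "drive_tool", "data": {"offset": [[0.003, 0, -0.0005], [0.005, 0, -0.0005], [0.0065, 0, -0.0005], [0.0075, 0, -0.0005], [0.0082, 0, -0.0005], [0.0085, 0, -0.0005]], "angular": [[0, 0, 0], [0, 0, 0], [0, 0, 0], [0, 0, 0], [0, 0, 0], [0, 0, 0]]}}

```text
time_s: 38.3
tool_pos: [0.5986, 0.2958, 0.0161]
tool_rot: [32.8, 90.0, 29.9]
force: [-2.8, -0.8, 5.7]
grip_width: 0.0114
```

Request:
{"op": "drive_tool", "data": {"offset": [[0, 0, 0], [0, 0, 0], [0, 0, 0], [-0.003, 0, 0], [-0.01, 0, 0], [-0.025, 0, 0], [-0.05, 0, 0], [-0.08, 0, 0], [-0.1, 0, 0], [-0.105, 0, 0]], "angular": [[0, 0, 0], [0, 0, 0], [0, 0, 0], [0, 0, 0], [0, 0, 0], [0, 0, 0], [0, 0, 0], [0, 0, 0], [0, 0, 0], [0, 0, 0]], "fingers": 0.54}}

```text
time_s: 39.55
tool_pos: [0.5995, 0.2962, 0.1233]
tool_rot: [36.0, 89.8, 33.1]
force: [0.0, -0.2, -0.8]
grip_width: 0.0198
```

```bash
python3 go.py .475 .1405 .18 45.5 10; python3 -c "
from h import *
print(telemetry.get_obs()['qpos'].round(1));snap('wrist','w16')"
```

```text
jaw opt 45.5 rotvec [-0.845  0.004 -0.001] deg 48.4
jaw opt 225.5 rotvec [ 2.296e+00 -1.000e-03 -5.000e-03] deg 131.6
pos [0.5995 0.2962 0.1233] x [ 0.003  0.002 -1.   ] jawdir -2.9 q7 -23.2 q1 -48.1 t 39.55 w 0.0198 F [ 0.  -0.2 -0.8]
offset [-0.0574 -0.1617 -0.1163] dist 0.207
[[-0.001, -0.004, -0.003], [-0.005, -0.015, -0.011], [-0.012, -0.033, -0.024], [-0.02, -0.056, -0.04], [-0.029, -0.081, -0.058], [-0.038, -0.106, -0.076], [-0.046, -0.128, -0.092], [-0.052, -0.146, -0.105], [-0.056, -0.158, -0.113], [-0.057, -0.162, -0.116]]
[[-0.021, 0.0, -0.0], [-0.081, 0.0, -0.0], [-0.174, 0.001, -0.0], [-0.292, 0.001, -0.0], [-0.423, 0.002, -0.0], [-0.553, 0.003, -0.001], [-0.671, 0.003, -0.001], [-0.764, 0.003, -0.001], [-0.824, 0.004, -0.001], [-0.845, 0.004, -0.001]]
[-48.1  25.6  25.8  88.7 -11.7  68.1 -23.2]
```

View pics/w16.png

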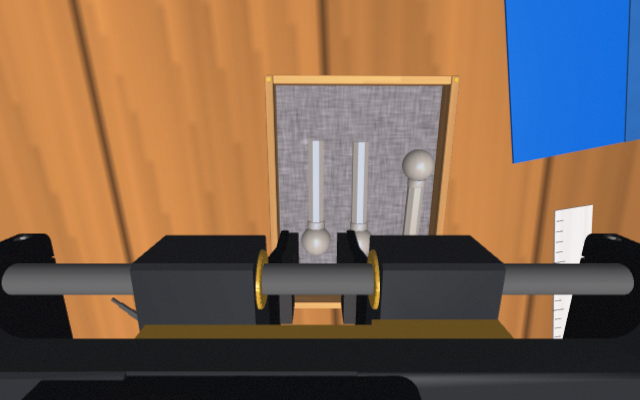

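Both domes lie parallel at px 316 and 361 with space between. Now the file.

Request:
{"op": "drive_tool", "data": {"offset": [[-0.001, -0.004, -0.003], [-0.005, -0.015, -0.011], [-0.012, -0.033, -0.024], [-0.02, -0.056, -0.04], [-0.029, -0.081, -0.058], [-0.038, -0.106, -0.076], [-0.046, -0.128, -0.092], [-0.052, -0.146, -0.105], [-0.056, -0.158, -0.113], [-0.057, -0.162, -0.116]], "angular": [[-0.021, 0, 0], [-0.081, 0, 0], [-0.174, 0.001, 0], [-0.292, 0.001, 0], [-0.423, 0.002, 0], [-0.553, 0.003, -0.001], [-0.671, 0.003, -0.001], [-0.764, 0.003, -0.001], [-0.824, 0.004, -0.001], [-0.845, 0.004, -0.001]], "fingers": 0.0}}

```text
time_s: 40.85
tool_pos: [0.4741, 0.1392, 0.1786]
tool_rot: [159.3, 89.9, -155.2]
force: [-0.1, 0.4, 0.2]
grip_width: 0.0435
```

```bash
python3 go.py .475 .1405 .012 45.5;python3 look.py w17 .475 .1405 .010;python3 -c "
from h import *
print(telemetry.get_obs()['qpos'].round(1))"
```

```text
jaw opt 45.5 rotvec [-0.    -0.002 -0.001] deg 0.1
jaw opt 225.5 rotvec [ 3.142e+00 -1.000e-03  3.000e-03] deg 180.0
pos [0.4741 0.1392 0.1786] x [-0.002 -0.001 -1.   ] jawdir 45.5 q7 26.6 q1 -42.8 t 40.85 w 0.0435 F [-0.1  0.4  0.2]
offset [1.666e-01 1.000e-04 2.000e-03] dist 0.167
expected px [320. 183.]
[ 315   80   11  153 1126] rectctr [0.4596 0.1565] yaw 135.5 len 0.1487 widths mm [np.float64(9.3), np.float64(10.1), np.float64(10.0), np.float64(2.9), np.float64(4.8), np.float64(4.7), np.float64(2.8)] mids [np.float64(-0.3), np.float64(0.2), np.float64(0.3), np.float64(-0.2), np.float64(-0.1), np.float64(-0.1), np.float64(-0.0)] a [-0.71  0.7 ]
   mar [459.4 156.2] [ 10.2 148.8] 45.8
[-42.8   0.9  23.7 109.4  -0.4  69.8  26.6]
```

View pics/w17.png

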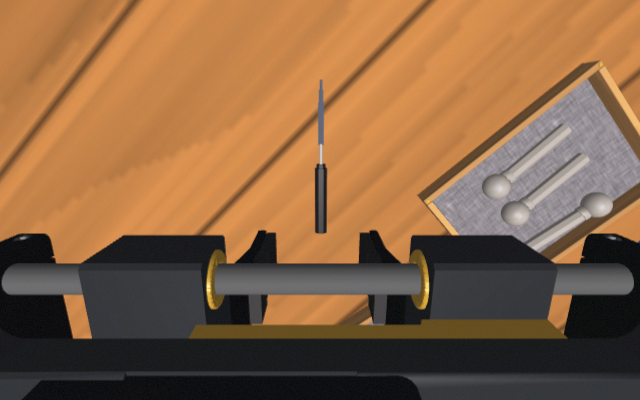

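```bash
python3 go.py .4723 .1437 .012 45.5
```

```text
jaw opt 45.5 rotvec [ 0.    -0.002 -0.001] deg 0.1
jaw opt 225.5 rotvec [-3.141e+00  1.000e-03 -4.000e-03] deg 180.0
pos [0.4741 0.1392 0.1787] x [-0.002 -0.001 -1.   ] jawdir 45.5 q7 26.6 q1 -42.8 t 40.9 w 0.0439 F [-0.8  0.4 -0.2]
offset [0.1667 0.0043 0.0024] dist 0.167
```

Request:
{"op": "drive_tool", "data": {"offset": [[0.015, 0.001, 0.001], [0.04, 0.002, 0.002], [0.07, 0.003, 0.002], [0.1, 0.004, 0.002], [0.13, 0.004, 0.002], [0.15, 0.004, 0.002], [0.158, 0.004, 0.002], [0.16, 0.004, 0.002], [0.16, 0.004, 0.002]], "angular": [[0, 0, 0], [0, 0, 0], [0, -0.001, 0], [0, -0.002, 0], [0, -0.002, -0.001], [0, -0.002, -0.001], [0, -0.002, -0.001], [0, -0.002, -0.001], [0, -0.002, -0.001]]}}

```text
time_s: 42.02
tool_pos: [0.4727, 0.1435, 0.019]
tool_rot: [-51.6, 90.0, -6.1]
force: [-0.5, -0.2, 0.3]
grip_width: 0.0435
```

```bash
python3 go.py .4723 .1437 .012 45.5
```

```text
jaw opt 45.5 rotvec [0.    0.    0.001] deg 0.0
jaw opt 225.5 rotvec [-3.141e+00 -1.000e-03  1.000e-03] deg 180.0
pos [0.4727 0.1435 0.019 ] x [ 0.001 -0.    -1.   ] jawdir 45.5 q7 31.1 q1 -41.3 t 42.02 w 0.0435 F [-0.5 -0.2  0.3]
offset [ 0.007   0.0004 -0.0002] dist 0.007
```

Request:
{"op": "drive_tool", "data": {"offset": [[0.004, 0, 0], [0.007, 0, 0], [0.007, 0, 0], [0.007, 0, 0]], "angular": [[0, 0, 0], [0, 0, 0], [0, 0, 0], [0, 0, 0]]}}

```text
time_s: 42.52
tool_pos: [0.4728, 0.1435, 0.0121]
tool_rot: [-45.2, 90.0, 0.4]
force: [0.0, -0.0, 1.1]
grip_width: 0.0435
```

Request:
{"op": "drive_tool", "data": {"offset": [[0, 0, 0], [0, 0, 0], [0, 0, 0], [0, 0, 0], [0, 0, 0], [0, 0, 0]], "angular": [[0, 0, 0], [0, 0, 0], [0, 0, 0], [0, 0, 0], [0, 0, 0], [0, 0, 0]], "fingers": 1, "squeeze": 25}}

```text
time_s: 43.28
tool_pos: [0.4728, 0.1435, 0.0121]
tool_rot: [-43.3, 90.0, 2.2]
force: [0.2, 0.3, -0.5]
grip_width: 0.0116
```

Request:
{"op": "drive_tool", "data": {"offset": [[-0.004, 0, 0], [-0.015, 0, 0], [-0.035, 0, 0], [-0.06, 0, 0], [-0.08, 0, 0], [-0.092, 0, 0], [-0.095, 0, 0]], "angular": [[0, 0, 0], [0, 0, 0], [0, 0, 0], [0, 0, 0], [0, 0, 0], [0, 0, 0], [0, 0, 0]]}}

```text
time_s: 44.15
tool_pos: [0.4731, 0.1437, 0.108]
tool_rot: [-22.9, 89.9, 22.6]
force: [-0.5, -0.4, -1.4]
grip_width: 0.0117
```

```bash
python3 -c "
import tgt;print(tgt.w('file',-.005,-.018))
from h import *
print(telemetry.get_obs()['qpos'].round(1));snap('wrist','w18')"; python3 go.py .6718 -.0153 .11 -6.8 10
```

```text
[ 0.67179787 -0.01527888]
[-42.8   5.   23.9 114.2  -2.3  61.1  27.7]
jaw opt 353.2 rotvec [0.913 0.002 0.   ] deg 52.3
jaw opt 173.2 rotvec [-2.228e+00 -0.000e+00  2.000e-03] deg 127.7
pos [0.4729 0.1436 0.1077] x [ 0.002  0.001 -1.   ] jawdir 45.5 q7 27.7 q1 -42.8 t 44.2 w 0.0116 F [ 0.4 -0.5  0.2]
offset [-0.0021 -0.2533  0.0259] dist 0.255
[[-0.0, -0.006, 0.001], [-0.0, -0.024, 0.002], [-0.0, -0.052, 0.005], [-0.001, -0.088, 0.009], [-0.001, -0.127, 0.013], [-0.001, -0.166, 0.017], [-0.002, -0.201, 0.021], [-0.002, -0.229, 0.023], [-0.002, -0.247, 0.025], [-0.002, -0.253, 0.026]]
[[0.022, 0.0, 0.0], [0.087, 0.0, 0.0], [0.188, 0.0, 0.0], [0.316, 0.001, 0.0], [0.457, 0.001, 0.0], [0.598, 0.001, 0.0], [0.725, 0.001, 0.0], [0.826, 0.002, 0.0], [0.891, 0.002, 0.0], [0.913, 0.002, 0.0]]
```

View pics/w18.png

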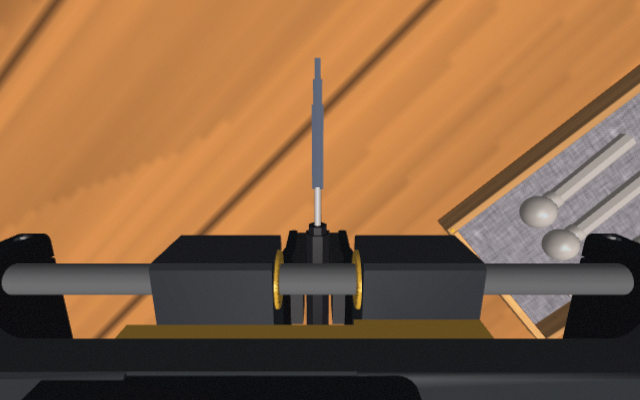

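Request:
{"op": "drive_tool", "data": {"offset": [[0, -0.006, 0.001], [0, -0.024, 0.002], [0, -0.052, 0.005], [-0.001, -0.088, 0.009], [-0.001, -0.127, 0.013], [-0.001, -0.166, 0.017], [-0.002, -0.201, 0.021], [-0.002, -0.229, 0.023], [-0.002, -0.247, 0.025], [-0.002, -0.253, 0.026]], "angular": [[0.022, 0, 0], [0.087, 0, 0], [0.188, 0, 0], [0.316, 0.001, 0], [0.457, 0.001, 0], [0.598, 0.001, 0], [0.725, 0.001, 0], [0.826, 0.002, 0], [0.891, 0.002, 0], [0.913, 0.002, 0]]}}

```text
time_s: 45.45
tool_pos: [0.6723, -0.0178, 0.109]
tool_rot: [-107.2, 89.8, -114.3]
force: [-0.9, 0.4, -0.7]
grip_width: 0.0114
```

```bash
python3 -c "
import tgt
from h import *
im,K,W,o=snap('wrist','w19')
print(o['qpos'].round(1))
for p in ((-.071,.096),(.071,.096)): 
  w=tgt.w('file',*p); print(p,proj([w[0],w[1],.022],K,W).round(0))"; python3 go.py .6718 -.0153 .0161 -6.8
```

```text
[-27.4  28.9  35.8  88.9 -17.6  68.    4.6]
(-0.071, 0.096) [[217.  38.]]
(0.071, 0.096) [[430.  37.]]
jaw opt 353.2 rotvec [-0.004 -0.     0.002] deg 0.2
jaw opt 173.2 rotvec [3.138e+00 3.000e-03 1.000e-03] deg 179.8
pos [ 0.6724 -0.0173  0.1091] x [-0.001 -0.002 -1.   ] jawdir -7.0 q7 4.6 q1 -27.4 t 45.5 w 0.0113 F [-0.4 -0.6 -0.6]
offset [ 0.093   0.0022 -0.0008] dist 0.093
```

View pics/w19.png

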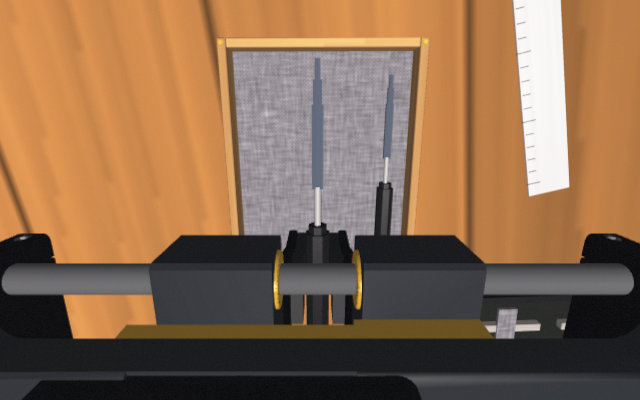

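Request:
{"op": "drive_tool", "data": {"offset": [[0.006, 0.001, 0], [0.02, 0.002, 0], [0.04, 0.002, -0.001], [0.06, 0.002, -0.001], [0.074, 0.002, -0.001], [0.082, 0.002, -0.001], [0.085, 0.002, -0.001], [0.085, 0.002, -0.001]], "angular": [[-0.004, 0, 0], [-0.004, 0, 0.001], [-0.004, 0, 0.002], [-0.004, 0, 0.002], [-0.004, 0, 0.002], [-0.004, 0, 0.002], [-0.004, 0, 0.002], [-0.004, 0, 0.002]]}}

```text
time_s: 46.5
tool_pos: [0.6719, -0.0156, 0.0244]
tool_rot: [-69.3, 90.0, -76.0]
force: [-0.6, -0.5, -0.1]
grip_width: 0.0116
```

```bash
python3 go.py .6718 -.0153 .0161 -6.8
```

```text
jaw opt 353.2 rotvec [0. 0. 0.] deg 0.0
jaw opt 173.2 rotvec [-3.141 -0.     0.   ] deg 180.0
pos [ 0.6719 -0.0156  0.0244] x [ 0. -0. -1.] jawdir -6.8 q7 6.8 q1 -25.9 t 46.5 w 0.0116 F [-0.6 -0.5 -0.1]
offset [ 0.0083  0.0002 -0.0001] dist 0.008
```

Request:
{"op": "drive_tool", "data": {"offset": [[0.003, 0, 0], [0.005, 0, 0], [0.0065, 0, 0], [0.0075, 0, 0], [0.0085, 0, 0], [0.009, 0, 0], [0.009, 0, 0]], "angular": [[0, 0, 0], [0, 0, 0], [0, 0, 0], [0, 0, 0], [0, 0, 0], [0, 0, 0], [0, 0, 0]]}}

```text
time_s: 47.38
tool_pos: [0.6719, -0.0155, 0.0161]
tool_rot: [68.8, 90.0, 62.0]
force: [-2.8, 0.2, 4.8]
grip_width: 0.0114
```

Request:
{"op": "drive_tool", "data": {"offset": [[0, 0, 0], [0, 0, 0], [0, 0, 0], [-0.003, 0, 0], [-0.01, 0, 0], [-0.025, 0, 0], [-0.05, 0, 0], [-0.08, 0, 0], [-0.11, 0, 0], [-0.13, 0, 0]], "angular": [[0, 0, 0], [0, 0, 0], [0, 0, 0], [0, 0, 0], [0, 0, 0], [0, 0, 0], [0, 0, 0], [0, 0, 0], [0, 0, 0], [0, 0, 0]], "fingers": 0.45}}

```text
time_s: 48.62
tool_pos: [0.6727, -0.0158, 0.149]
tool_rot: [14.2, 89.8, 7.4]
force: [0.2, -0.3, 0.4]
grip_width: 0.0242
```

```bash
python3 go.py .5 0.03 .25 -6.8 10;python3 -c "
from h import *
snap('wrist','w20')"
```

```text
jaw opt 353.2 rotvec [ 0.     0.003 -0.001] deg 0.2
jaw opt 173.2 rotvec [-3.142e+00  1.000e-03  5.000e-03] deg 180.0
pos [ 0.6727 -0.0158  0.149 ] x [ 0.003  0.    -1.   ] jawdir -6.8 q7 3.9 q1 -28.0 t 48.62 w 0.0242 F [ 0.2 -0.3  0.4]
offset [-0.1015  0.0251 -0.1766] dist 0.205
[[-0.002, 0.001, -0.004], [-0.01, 0.002, -0.017], [-0.021, 0.005, -0.036], [-0.035, 0.009, -0.061], [-0.051, 0.013, -0.088], [-0.066, 0.016, -0.116], [-0.081, 0.02, -0.14], [-0.092, 0.023, -0.16], [-0.099, 0.024, -0.172], [-0.102, 0.025, -0.177]]
[[0.0, 0.0, -0.0], [0.0, 0.0, -0.0], [0.0, 0.001, -0.0], [0.0, 0.001, -0.0], [0.0, 0.001, -0.0], [0.0, 0.002, -0.0], [0.0, 0.002, -0.001], [0.0, 0.003, -0.001], [0.0, 0.003, -0.001], [0.0, 0.003, -0.001]]
```

View pics/w20.png

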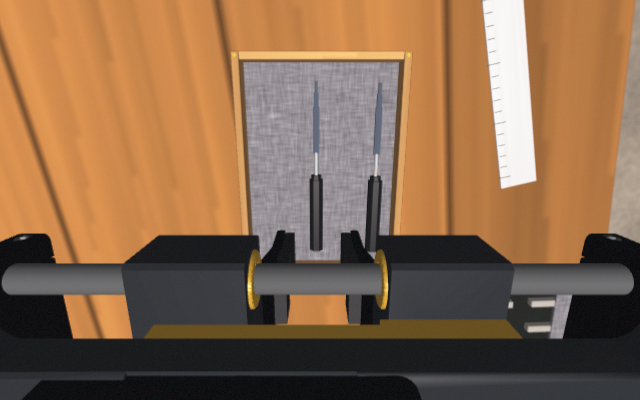

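Request:
{"op": "drive_tool", "data": {"offset": [[-0.002, 0.001, -0.004], [-0.01, 0.002, -0.017], [-0.021, 0.005, -0.036], [-0.035, 0.009, -0.061], [-0.051, 0.013, -0.088], [-0.066, 0.016, -0.116], [-0.081, 0.02, -0.14], [-0.092, 0.023, -0.16], [-0.099, 0.024, -0.172], [-0.102, 0.025, -0.177]], "angular": [[0, 0, 0], [0, 0, 0], [0, 0, 0], [0, 0, 0], [0, 0, 0], [0, 0, 0], [0, 0, 0], [0, 0, 0], [0, 0, 0], [0, 0, 0]]}}

```text
time_s: 49.92
tool_pos: [0.4997, 0.03, 0.2523]
tool_rot: [18.5, 89.6, 11.7]
force: [-0.3, 0.6, -0.1]
grip_width: 0.0237
```

```bash
python3 -c "
from h import *
im,*_=snap('top','top9')
cv2.imwrite('pics/top9z.png',cv2.resize(im[100:270,90:540],None,fx=1.77,fy=1.77,interpolation=cv2.INTER_CUBIC))
o=cv2.imread('pics/top0.png')
for (a,b,c,d) in ((100,200,70,50),(470,145,60,115)): print('diff marker/hammer',np.abs(im[b:b+d,a:a+c].astype(int)-o[b:b+d,a:a+c]).max(), np.abs(im[b:b+d,a:a+c].astype(int)-o[b:b+d,a:a+c]).mean())
snap('scene','s9')"
```

```text
diff marker/hammer 11 3.0662857142857143
diff marker/hammer 10 3.0960869565217393
```

View pics/top9z.png

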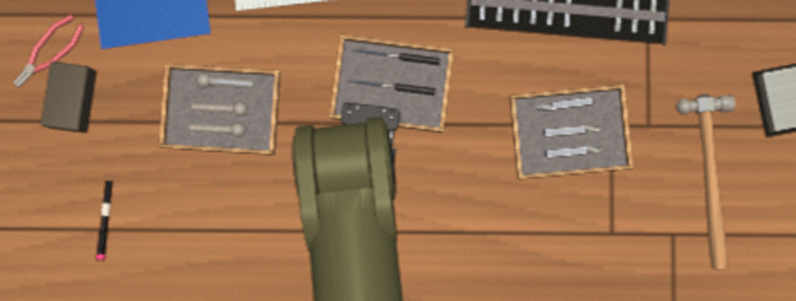

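View pics/s9.png

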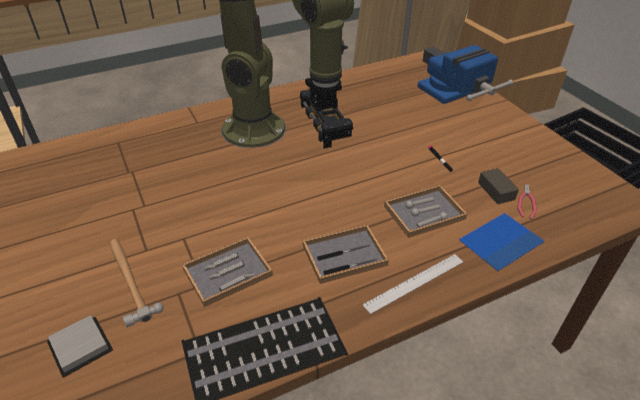

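All the tools lie in the right trays, and the hammer and marker haven't moved. The gripper is clear, so I'm handing in.

```bash
python3 -c "
from cell import sign_off
print(sign_off())"
```

```text
the job is handed in; nothing more can be done
None
```

All five tools are now in their trays: both stamps in the stamp tray, both doming punches in the dome tray and the file in the file tray. I handed the job in at about 50 s, against the 128 s limit.

- **Placing:** I lowered each tool until the wrist felt light contact (4.5 to 7 N), then opened the fingers part-way and lifted straight up. None was dropped.
- **Last pictures:** The wrist, top and scene views show every tool flat, lengthwise and clear of its neighbours. The gripper was clear of everything at hand-in.
- **Hammer and marker:** Their areas in the top view match the first picture to within image noise, so neither moved.
- **Failures:** No check failed. The one disagreement was the file: the first top-view estimate of its middle was about 4 mm off along its length. I corrected this from the wrist camera before gripping it.

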